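# Push the bar home and lock it with the flat-bladed key

### The arm

A 7-joint arm with a two-finger parallel gripper is mounted at the origin on a cart in front of the work surface, level with it; the furniture and walls round the work are solid. World frame = base frame: x ahead of the robot, y to its left, z up, the work surface at z = 0. Lengths are in mm, angles in rad, forces in N, time in s.
With the tool pointing down it reaches from about 425 to 925 mm from the base axis. Payload 6.8 kg.
Tool frame: the origin (TCP) lies midway between the tips of the shut fingers; the grasp point (between the pads) lies 19 mm behind it (arm.grasp_offset is the distance from the TCP to the grasp point, in mm); z points along the fingers, y is the direction in which the jaws open and shut (so a half turn about z gives the same grasp; the last joint's range is limited). The gripper opens to 88 mm and grips with 3 to 60 N. Pads are 20 mm wide; open, the fingers measure 115 mm over their backs; the gripper's body (75 mm by 178 mm) begins 61 mm behind the grasp point.
Start: joints at [-0.108, 0.477, 0.022, 1.555, -0.011, 1.109, -0.083], TCP at [675.017, 0.007, 222.664] pointing down, gripper open.
Joint ranges: [-2.96, 2.96], [-0.34, 2.1], [-1.41, 1.46], [0.24, 2.44], [-1.37, 4.51], [0.17, 1.92], [-2.96, 2.96]. Speed limits (rad/s): [2.39, 2.39, 3.14, 3.14, 3.14, 3.14, 3.14].

### API

Orientations are given as a 3x3 rotation matrix whose columns are the frame's x, y, z axes.
In Python, from bench import arm gives the robot as it stands.
- The arm moves only by the shell command python3 -m crank 'ROWS' [OPENING] [FORCE]. ROWS is JSON, a list of rows, each a list of 4 numbers: the shift along the tool's x, y, z each as a share of 25 mm, from -1 to 1, then the turn about the tool's z as a share of 0.08 rad, from -1 to 1. A call has 1 to 20 rows; each row shifts and turns the commanded pose from where the row before left it, along the tool's axes as they then stand; what a row does not reach is not made up. A row lasts 1/12 s, in which the tool goes at most 41.7 mm and 7.16 degrees, less where a joint would pass 70% of its speed; a pose out of reach is approached as far as the arm can. A call with a number of a shift or a turn outside -1 to 1 is refused whole. A call with a gripper value outside its range is refused whole. OPENING is the opening, from 0 (shut) to 1 (fully open), set as the call begins (- or left out, the last holds). The fingers move at their own pace and stop on an object; FORCE is the grip in N (left out, the last holds). Time passes only in rows, so rows that do not move let the fingers close. It gives the time, the measured TCP pose, the force and the opening at its end, in the units of the state.
- arm.observe(): the state, without advancing time (a new reading comes with each control period).
- arm.grab_frame(name): name is "scene" or "side" or "wrist"; returns a dict with "color" (384x512x3 uint8, red, green, blue), "range_z" (384x512 float32, mm along the optical axis (not along the pixel's ray), 0 where there is no reading), "mtx" (3x3 intrinsics, pixels), "rvec" (rotation vector, rad) and "tvec" (3), from world to camera coordinates, as OpenCV has them. Camera axes: x right, y down, z forward; pixel columns grow to the right and rows downward; lengths in mm; the calibration is good to about 2 mm. A picture is of the moment at which its call begins.
- arm.job_done(): hands the job in, once; it reports no verdict.
The state is a dict: "time_s": time; "qpos": joint angles; "dq": joint speeds; "effort": joint torques, N m; "eef_pos": TCP position; "ee_rot": TCP orientation; "ft_force": force on the tool from outside, world axes, zero at the start; "ft_torque": the same for the moment, N m; "grip_width": opening from 0.0 (shut) to 1.0 (fully open).
Only numpy, scipy, OpenCV 4.12 (cv2) and the standard library are available. Lean on these libraries where they do the work, as an engineer would, in place of code of your own. Each camera call takes 0.05 s, during which the arm holds its last target.

### The job

Push the square steel bar into the green fixture until it is fully home against the hidden stop. Then take the orange-handled key from its wooden stand, put it down the sloping bore, turn it until the blade drops into the hidden slot, and turn it clockwise to the end so that the orange handle lies in line with the red marks. Let go and leave the key fully down in the fixture, with the loose grey bush left where it stands.

Things in the scene. Friction and masses are not known exactly. Their poses are not given: they have to be found in the camera images.
- fixture: Green clamping fixture, bolted down. Origin on the bench; x points away from the robot along the bar's tunnel, z up. Dark steel tongue 60 mm wide, 15 mm high from x = -150 to -45 mm carries the bar. Body 80 mm wide, x = -45 to +55 mm, 48 mm high; on it a head 56 x 56 mm, sloping towards the robot, up to 110 mm high; base 110 mm wide.
- fixture_mouth (a point): Centre of the tunnel's mouth, 20 mm above the bench (axes as fixture). The tunnel is 12 mm wide and 13 mm high, its floor level with the tongue's top (15 mm), and blind: a solid stop lies 45 to 75 mm inside, out of sight. Only the resistance tells that the bar has reached it: sliding takes about 1 N, 7 N of push is ample at the stop.
- bar_end (a point): Centre of the bar's free end face, the end towards the robot. Bar: grey square key stock, 10 x 10 x 110 mm, 85 g, loose, lying on the tongue along the fixture's x, its other end already 15 to 30 mm inside the tunnel. Push it along the fixture's +x. Its y axis points out of this end, z up. When home, 35 to 65 mm of it still stands out.
- socket (a point): Centre of the bore's mouth in the sloping head. z points out of the bore, 30 degrees off vertical, leaning to the fixture's -x (to the robot); x points up the slope along the two red marks. Bore 16.5 mm wide with 4 mm flared mouth, 25 mm deep to the flat face of a steel spindle, which has a slot 15.5 x 7.5 mm for the key's blade, out of sight.
- head: The sloping head, axes as socket, origin at the spindle's face. The hidden slot starts, at random, 0.6 to 1.4 rad ANTI-clockwise of the red marks (seen looking into the bore; positive about z; half a turn makes no difference). With the blade in, the spindle turns clockwise against 0.2 N m to a hard stop with the slot along the marks: locked.
- key_grip (a point): Centre of the key's orange handle: 40 mm (its x) x 16 mm (its y) x 30 mm (z), z up out of the handle. The key, 120 g, stands loose and upright in its stand. Below the handle a steel shank, 14 mm in diameter, 46 mm long, then the blade. 75 mm from here to the blade's tip. Handle's underside is 20 mm above the stand; 21 mm above the bore's mouth when fully down.
- key_tip (a point): Centre of the end of the key's flat blade, 14 mm wide (x, in line with the handle), 6 mm thick (y), 14 mm long. It fits either way round. It rests on the spindle's face 25 mm inside the bore, enters only within about 0.1 rad of the slot's direction, then goes 14 mm deeper till its shoulder meets the face: 39 mm inside is fully down. A press of 5 N is ample.
- stand: Wooden block, 56 x 56 x 40 mm, fixed, with an upright hole 17.5 mm wide, through to the bench, in which the key stands. Origin at the centre of its underside. It may stand on either side of the fixture.
- bush: Loose grey steel bush, 41 mm in diameter, 62 mm high, standing upright on the other side of the fixture; a bystander. Origin at the centre of its underside.
- key: The whole key; origin and axes as key_tip.
Things that resemble listed ones, but are neither listed nor needed, are in the scene too. Of the things that look like the part that bears bar_end, the larger one is meant.

How it is judged (in metres and radians):
On the way, in this order (a step that is already met when the one before it is completed fails the run):
1. the bar is pushed home against the hidden stop (x of bar_end in the frame of fixture above -0.0975 m and y of bar_end in the frame of fixture between -0.008 and 0.008 m and z of bar_end in the frame of fixture below 0.026 m), for 0.2 s.
2. the key's blade has dropped into the slot of the spindle (z of key_tip in the frame of socket below -0.035 m and distance between key_tip and socket below 0.045 m and angle between the z axis of key_tip and the z axis of socket, either way round below 0.15 rad), for 0.1 s.
At the end, for the whole second after the job is handed in: The bar is within 2.5 mm of the stop and lies in its tunnel; the key is in the bore with its blade at least 10 mm into the slot, its handle within 0.2 rad of the red marks, released and at rest; the bush is within 30 mm of where it stood (all of step 1 and all of step 2 and angle between the x axis of key_tip and the x axis of socket, either way round below 0.2 rad and distance of bush from where it was at the start of the episode below 0.03 m and linear speed of key below 0.02 m/s); the robot touches nothing.
It fails at once if the loose bush is knocked over or shifted by more than 30 mm (distance of bush from where it was at the start of the episode above 0.03 m or angle between bush's own z axis and vertical above 0.5 rad).
It also fails if it takes over 58 s, if anything falls off the work surface, if the arm or the gripper's body presses on something with over 40 N, if the wrist force passes 120 N, or if a joint passes its speed limit or range.

## Working session

There is one attempt and no reset: what is moved stays moved. The work goes in short steps, Python scripts to look and compute and a shell command to move; the robot and the scene stay as the last step left them, time stands still between calls to the robot, and variables do not carry over. Pictures are saved under pics/ and viewed, and the job is handed in when it is done.

```bash
ls; mkdir -p pics; python3 - <<'E'
from bench import arm
import cv2,numpy as np
s=arm.observe();print(s)
for n in ["scene","side","wrist"]:
    f=arm.grab_frame(n);np.savez(f"pics/{n}0.npz",**f)
    cv2.imwrite(f"pics/{n}0.png",f["color"][:,:,::-1])
    R=cv2.Rodrigues(f["rvec"])[0];print(n,-R.T@np.ravel(f["tvec"]),R[2],f["mtx"][0,0])
E
```

```text
pics
{'time_s': 0.0, 'qpos': array([-0.10806216,  0.47779666,  0.02234634,  1.55641637, -0.01147795,
        1.1092746 , -0.08310701]), 'dq': array([ 4.40632972e-05,  2.18683954e-03,  6.83152235e-04, -1.15430705e-03,
       -1.08837342e-03, -1.42010641e-04,  1.04215159e-03]), 'effort': array([-1.31144458e-03, -5.82851672e+01,  1.53386436e+00, -2.72606850e+01,
       -5.43364382e-02,  1.69422745e-02,  2.21527275e-04]), 'eef_pos': array([ 6.74419840e+02, -4.98771679e-02,  2.21698968e+02]), 'ee_rot': array([[ 1.87908347e-05,  9.99998451e-01, -1.76000118e-03],
       [ 9.99999988e-01, -1.90606805e-05, -1.53304720e-04],
       [-1.53338029e-04, -1.75999828e-03, -9.99998439e-01]]), 'ft_force': array([ 0.35124283, -0.24060843, -0.89616922]), 'ft_torque': array([-0.04773171,  0.0037582 ,  0.06312536]), 'grip_width': 0.9999166349775238}
scene [ 76.83047934 629.9327619  446.83342128] [ 0.4960182  -0.76328321 -0.41396218] 411.45412831749013
side [ 254.75665841 -656.87433685  570.34769364] [ 0.29981731  0.75767587 -0.57968687] 484.9905956039562
wrist [675.01689489  82.17292186 384.04005586] [-0.00110166 -0.30038301 -0.95381803] 292.64698479847044
```

View pics/scene0.png

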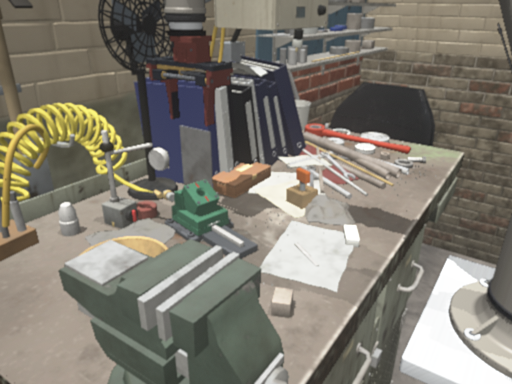

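View pics/side0.png

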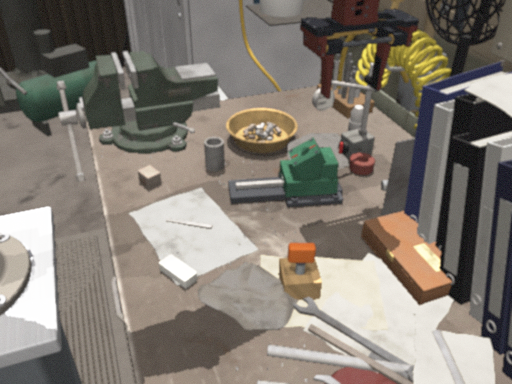

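View pics/wrist0.png

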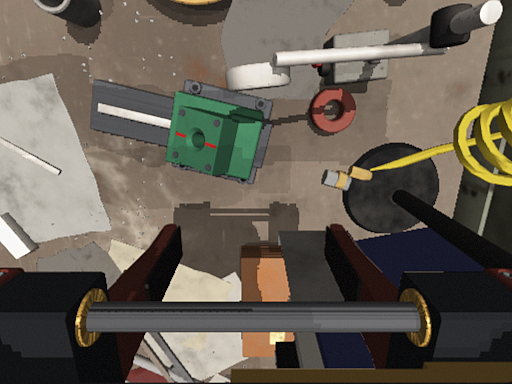

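The wrist view shows the fixture (tongue at (130,105), head and bore at (198,138), red marks at (180,134) and (214,143)). The side view shows the key on its stand at (301,255), the bush at (214,154) and the bar on the tongue at (260,185). Next I measure these.

```bash
cat > h.py <<'E'
import numpy as np,cv2
def load(n): return dict(np.load(f"pics/{n}.npz"))
def cam(f):
    R=cv2.Rodrigues(f["rvec"])[0];return R,np.ravel(f["tvec"])
def cloud(f):
    R,t=cam(f);K=f["mtx"];v,u=np.mgrid[:384,:512];z=f["range_z"]
    P=np.stack([(u-K[0,2])/K[0,0]*z,(v-K[1,2])/K[1,1]*z,z],-1)
    return (P-t)@R
def ray(f,u,v,h):
    R,t=cam(f);K=f["mtx"];d=R.T@np.array([(u-K[0,2])/K[0,0],(v-K[1,2])/K[1,1],1]);c=-R.T@t
    return c+d*(h-c[2])/d[2]
def proj(f,p):
    R,t=cam(f);q=f["mtx"]@(R@np.array(p)+t);return q[:2]/q[2]
E
python3 - <<'E'
from h import *
for n in ["wrist0","side0","scene0"]:
    f=load(n);c=f["color"];h=cv2.cvtColor(c,cv2.COLOR_RGB2HSV);P=cloud(f)
    g=(h[...,0]>65)&(h[...,0]<85)&(h[...,1]>110)
    r=((h[...,0]<5)|(h[...,0]>175))&(h[...,1]>150)&(h[...,2]>120)
    o=(h[...,0]>=4)&(h[...,0]<14)&(h[...,1]>190)&(h[...,2]>150)
    for nm,m in (("green",g),("red",r),("orange",o)):
        k,lab,st,ce=cv2.connectedComponentsWithStats(m.astype(np.uint8))
        for i in range(1,k):
            if st[i,4]>8:
                q=P[(lab==i)&(f["range_z"]>0)]
                if len(q): print(n,nm,st[i],ce[i].round(1),np.percentile(q,[3,50,97],axis=0).round(0).tolist())
# enlarged crops
f=load("wrist0");cv2.imwrite("pics/w0c.png",cv2.resize(f["color"][60:220,70:310,::-1],None,fx=3.3,fy=3.3,interpolation=2))
f=load("side0");cv2.imwrite("pics/s0c.png",cv2.resize(f["color"][120:310,190:390,::-1],None,fx=3.1,fy=3.1,interpolation=2))
E
```

```text
wrist0 green [ 166   92   97   88 5773] [213.8 135.3] [[584.0, 9.0, 47.0], [636.0, 47.0, 80.0], [677.0, 82.0, 102.0]]
wrist0 red [176 132   9   5  24] [179.9 134.1] [[595.0, 46.0, 77.0], [600.0, 48.0, 81.0], [605.0, 49.0, 84.0]]
wrist0 red [205 143  11   5  28] [210.1 144.9] [[628.0, 38.0, 97.0], [633.0, 40.0, 100.0], [638.0, 41.0, 104.0]]
wrist0 red [  1 270   7   2   9] [  4.3 270.3] [[598.0, 31.0, 305.0], [598.0, 32.0, 305.0], [599.0, 32.0, 306.0]]
wrist0 red [499 270   6   2   9] [501.  270.3] [[751.0, 31.0, 304.0], [752.0, 31.0, 305.0], [753.0, 32.0, 305.0]]
side0 red [340 142   3   9  18] [340.7 145.5] [[741.0, 115.0, 25.0], [743.0, 117.0, 35.0], [746.0, 121.0, 41.0]]
side0 orange [290 244   3   9  15] [290.7 247.7] [[484.0, -194.0, 82.0], [486.0, -190.0, 90.0], [490.0, -186.0, 91.0]]
side0 orange [309 248   5   5  10] [310.8 250.3] [[510.0, -205.0, 85.0], [512.0, -204.0, 87.0], [516.0, -202.0, 89.0]]
side0 orange [289 250  25  12 126] [300.7 255.8] [[485.0, -205.0, 66.0], [500.0, -200.0, 75.0], [515.0, -194.0, 88.0]]
scene0 red [306 126 104  26 330] [360.4 139.7] [[396.0, -737.0, 15.0], [565.0, -729.0, 22.0], [753.0, -710.0, 32.0]]
scene0 red [132 211   3   5  13] [133.2 212.8] [[742.0, 122.0, 31.0], [743.0, 124.0, 37.0], [746.0, 126.0, 41.0]]
```

View pics/w0c.png

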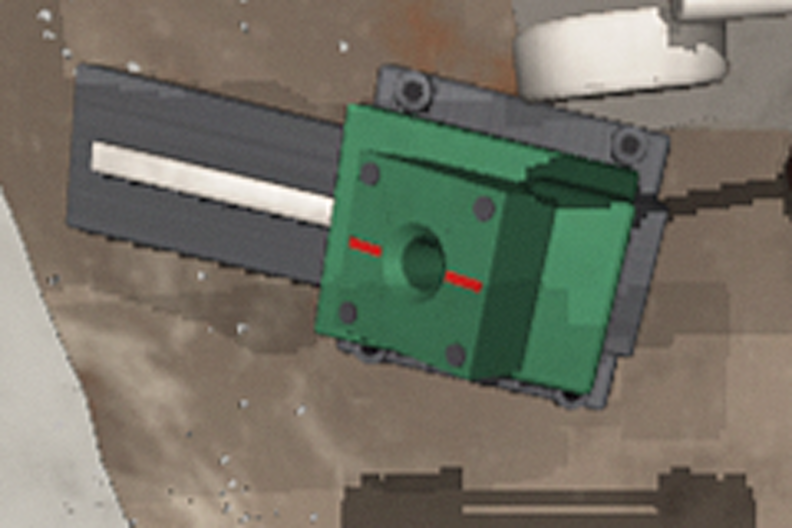

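View pics/s0c.png

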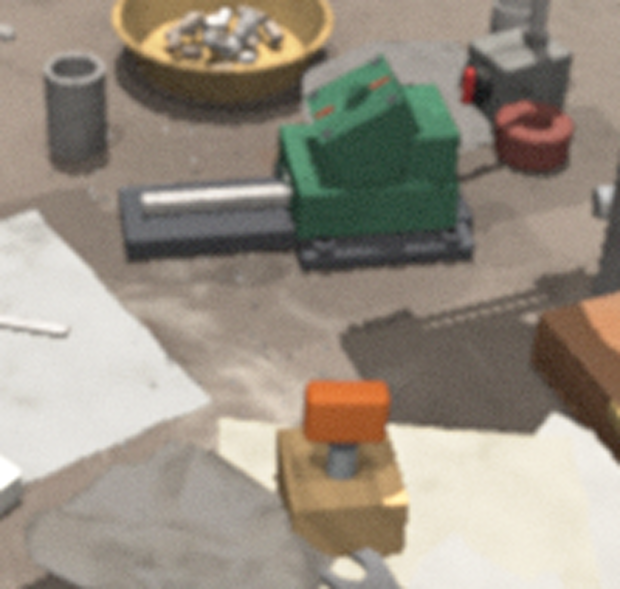

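```bash
python3 - <<'E'
from h import *
f=load("wrist0");C=lambda x,y:(70+(x+.5)/3.3-.5,60+(y+.5)/3.3-.5)
for nm,p,h in [("tTL",(80,66),15),("tBL",(68,226),15),("tTR",(345,127),15),("tBR",(318,284),15),("barTL",(94,142),25),("barBL",(91,172),25),("barTR",(334,199),25),("barBR",(331,226),25),
 ("bodyTL",(350,103),48),("bodyBL",(316,333),48),("bodyTR",(638,168),48),("bodyBR",(592,392),48)]:
    print(nm,ray(f,*C(*p),h).round(1))
P=cloud(f)
c=f["color"].astype(int);h=cv2.cvtColor(f["color"],cv2.COLOR_RGB2HSV)
m=np.zeros((384,512),bool)
poly=np.array([C(*p) for p in [(372,170),(484,205),(455,350),(350,315)]]).round().astype(np.int32)
mm=np.zeros((384,512),np.uint8);cv2.fillPoly(mm,[poly],1);q=P[(mm>0)&(h[...,1]>110)]
A=np.c_[q[:,:2],np.ones(len(q))];s,res,_,_=np.linalg.lstsq(A,q[:,2],rcond=None)
for _ in range(4):
    e=np.abs(A@s-q[:,2]);k=e<3;s=np.linalg.lstsq(A[k],q[k][:,2],rcond=None)[0]
n=np.array([-s[0],-s[1],1]);n/=np.linalg.norm(n);print("plane n",n,np.degrees(np.arccos(n[2])),np.arctan2(n[1],n[0]),k.mean(),s)
# red marks + bore via ray to plane
R,t=cam(f);K=f["mtx"];o=-R.T@t
def rp(u,v):
    d=R.T@np.array([(u-K[0,2])/K[0,0],(v-K[1,2])/K[1,1],1]);lam=(s[2]+s[:2]@o[:2]-o[2])/(d[2]-s[:2]@d[:2]);return o+lam*d
for p in [(350,242),(380,251),(446,276),(481,287)]: print(rp(*C(*p)).round(1))
for p in [(372,174),(484,209),(455,355),(348,313)]: print("screw",rp(*C(*p)).round(1))
# bush in side/scene
for n,b in (("side0",(206,140,222,170)),("wrist0",(35,0,100,25))):
    g=load(n);Q=cloud(g)[b[1]:b[3],b[0]:b[2]].reshape(-1,3);Q=Q[(Q[:,2]>15)&(Q[:,2]<70)];print(n,np.percentile(Q,[3,50,97],axis=0).round(0).tolist())
E
```

```text
tTL [486.8 103.7  15. ]
tBL [473.1  47.5  15. ]
tTR [580.   82.9  15. ]
tBR [565.1  25.7  15. ]
barTL [492.8  77.8  25. ]
barBL [490.   67.5  25. ]
barTR [576.6  58.   25. ]
barBR [574.7  48.4  25. ]
bodyTL [590.8  90.4  48. ]
bodyBL [572.7  13.5  48. ]
bodyTR [685.9  69.7  48. ]
bodyBR [670.1  -8.1  48. ]
plane n [-0.49037743  0.11464631  0.86393645] 30.23851687932167 2.9119258002115647 0.866887417218543 [ 5.67608222e-01 -1.32702250e-01 -2.54530612e+02]
[594.7  48.3  76.6]
[605.4  46.3  82.9]
[627.6  40.5  96.3]
[638.7  38.3 102.9]
screw [603.6  69.1  78.9]
screw [640.1  60.3 100.8]
screw [629.8  17.5 100.6]
screw [592.7  26.2  78.4]
side0 [[460.0, 161.0, 17.0], [475.0, 165.0, 45.0], [492.0, 197.0, 62.0]]
wrist0 [[465.0, 162.0, 17.0], [490.0, 169.0, 43.0], [500.0, 182.0, 62.0]]
```

Bar end ≈ (491,73), fixture yaw ≈ −0.23, fixture origin ≈ (625.5, 42), and socket ≈ (616.6, 43.4, 89.7). Now I move behind the bar.

```bash
python3 -m crank '[[0.35,-0.92,0,0],[0.35,-0.92,0,0],[0.35,-0.92,0,0],[0.35,-0.92,0,0],[0.35,-0.92,0,0],[0.35,-0.92,0,0],[0.35,-0.92,0,0],[0.35,-0.92,0,0],[0.35,-0.92,0,0],[0,0,0,1],[0,0,0,1],[0,0,0,1],[0,0,0,1],[0,0,0,1],[0,0,0,1],[0,0,0,1],[0,0,0,1],[0,0,0,1],[0,0,0,1],[0,0,0,1]]' 0 20
python3 -m crank '[[0,0,0.5,1],[0,0,0.5,1],[0,0,0.5,1],[0,0,0.5,1],[0,0,0.5,1],[0,0,0.5,1],[0,0,0.5,1],[0,0,0.5,1],[0,0,0.5,1],[0,0,0.5,1],[0,0,0,1],[0,0,0,0.5],[0,0,0,0],[0,0,0,0]]'
python3 - <<'E'
from h import *
P=[]
for n in ("side0","scene0"):
    q=cloud(load(n)).reshape(-1,3);P.append(q)
q=np.vstack(P);fx=np.array([.9737,-.228]);fy=np.array([.228,.9737]);d=q[:,:2]-[625.5,42]
X=d@fx;Y=d@fy
for lo,hi in ((-220,-150),(-150,-90)):
  for y0 in range(-150,200,25):
    k=(X>lo)&(X<hi)&(Y>y0)&(Y<y0+25)&(q[:,2]<150)
    if k.sum(): print(lo,y0,np.percentile(q[k,2],99).round(),k.sum())
E
```

```text
time_s: 1.82
eef_pos: [467.8, 78.7, 222.5]
ee_rot: [[0.773, 0.634, -0.0], [0.634, -0.773, -0.0], [-0.0, -0.0, -1.0]]
ft_force: [-0.0, -0.8, 0.2]
grip_width: 0.003
time_s: 2.98
eef_pos: [468.0, 78.8, 97.6]
ee_rot: [[0.974, -0.226, -0.0], [-0.226, -0.974, -0.0], [-0.0, 0.0, -1.0]]
ft_force: [-0.7, -0.5, -0.9]
grip_width: 0.003
-220 -150 6.0 605
-220 -125 8.0 579
-220 -100 10.0 550
-220 -75 7.0 540
-220 -50 11.0 549
-220 -25 17.0 589
-220 0 17.0 443
-220 25 8.0 246
-220 50 4.0 238
-220 75 63.0 660
-220 100 63.0 222
-220 125 66.0 81
-220 150 66.0 88
-220 175 3.0 63
-150 -150 7.0 463
-150 -125 6.0 454
-150 -100 4.0 444
-150 -75 3.0 442
-150 -50 18.0 530
-150 -25 27.0 483
-150 0 28.0 399
-150 25 18.0 115
-150 50 3.0 197
-150 75 3.0 183
-150 100 4.0 172
-150 125 41.0 238
-150 150 40.0 237
-150 175 40.0 124
```

```bash
python3 -m crank '[[0,0,0.8,0],[0,0,0.8,0],[0,0,0.8,0],[0,0,0.74,0],[0,0,0,0],[0.3,0,0,0],[0.3,0,0,0],[0,0,0,0]]'
python3 - <<'E'
from bench import arm
import cv2,numpy as np
f=arm.grab_frame("side");cv2.imwrite("pics/s1.png",cv2.resize(f["color"][120:260,170:370,::-1],None,fx=4,fy=4,interpolation=2))
E
```

```text
time_s: 3.65
eef_pos: [485.8, 75.2, 20.6]
ee_rot: [[0.974, -0.228, 0.004], [-0.228, -0.974, 0.001], [0.004, -0.002, -1.0]]
ft_force: [0.1, 0.7, 0.5]
grip_width: 0.006
```

View pics/s1.png

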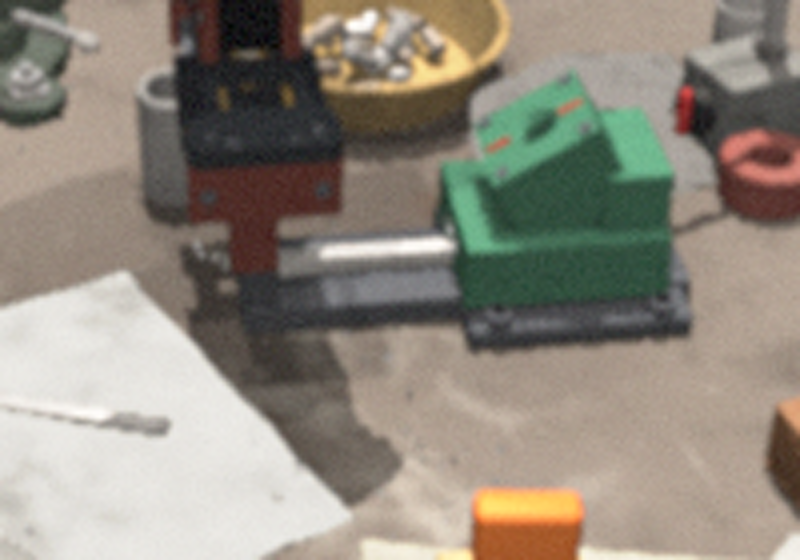

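```bash
python3 -m crank '[[0.2,0,0,0],[0.2,0,0,0],[0.2,0,0,0],[0.2,0,0,0],[0.2,0,0,0]]'
python3 -m crank '[[0.12,0,0,0],[0.12,0,0,0],[0.12,0,0,0]]'
```

```text
time_s: 4.12
eef_pos: [507.5, 69.6, 19.3]
ee_rot: [[0.974, -0.227, 0.0], [-0.227, -0.974, 0.0], [0.0, -0.0, -1.0]]
ft_force: [-1.6, 1.2, 0.6]
grip_width: 0.005
time_s: 4.37
eef_pos: [515.9, 67.5, 19.1]
ee_rot: [[0.974, -0.227, -0.0], [-0.227, -0.974, -0.0], [-0.0, 0.0, -1.0]]
ft_force: [-1.2, -0.2, -0.2]
grip_width: 0.004
```

```bash
python3 -m crank '[[0.1,0,0,0],[0.1,0,0,0]]' | grep -E "pos|force"
python3 -m crank '[[0.08,0,0,0],[0.08,0,0,0]]'| grep -E "pos|force"
```

```text
eef_pos: [520.4, 66.5, 19.0]
ft_force: [-6.6, 1.5, 3.5]
eef_pos: [520.5, 66.3, 18.5]
ft_force: [-13.2, 4.7, 11.3]
```

```bash
python3 -m crank '[[0.06,0,0,0],[0.06,0,0,0]]'| grep -E "pos|force"
python3 -m crank '[[0.06,0,0,0],[0.06,0,0,0]]'| grep -E "pos|force"
```

```text
eef_pos: [520.6, 66.3, 18.1]
ft_force: [-18.8, 5.1, 16.9]
eef_pos: [520.7, 66.2, 17.8]
ft_force: [-25.4, 6.6, 22.6]
```

```bash
python3 -m crank '[[-0.6,0,0,0],[-0.6,0,0,0],[-0.2,0,-0.8,0],[0,0,-1,0],[0,0,-1,0],[0,0,0,0]]'
python3 - <<'E'
from bench import arm
import cv2,numpy as np
f=arm.grab_frame("side");np.savez("pics/side2.npz",**f);cv2.imwrite("pics/s2.png",cv2.resize(f["color"][140:220,210:350,::-1],None,fx=5.5,fy=5.5,interpolation=2))
f=arm.grab_frame("wrist");np.savez("pics/wrist2.npz",**f);cv2.imwrite("pics/w2.png",f["color"][:,:,::-1])
E
```

```text
time_s: 5.53
eef_pos: [499.3, 72.7, 93.2]
ee_rot: [[0.974, -0.227, 0.007], [-0.227, -0.974, 0.002], [0.007, -0.004, -1.0]]
ft_force: [0.6, -0.6, -0.4]
grip_width: 0.002
```

View pics/s2.png

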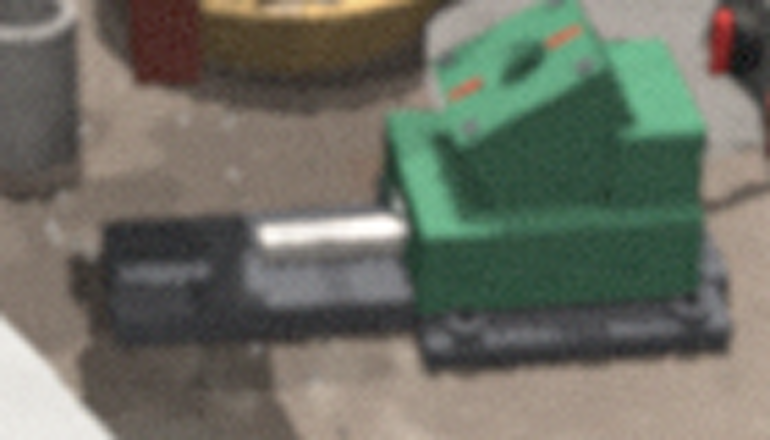

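View pics/w2.png

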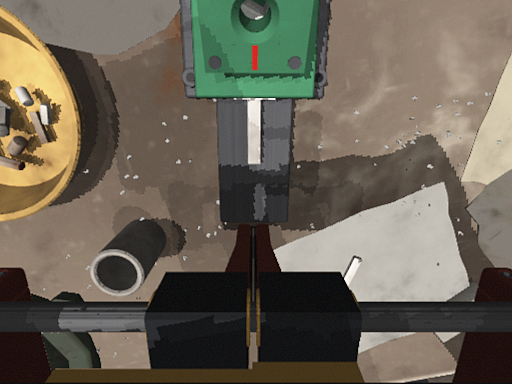

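```bash
python3 - <<'E'
from h import *
f=load("wrist2")
cv2.imwrite("pics/w2c.png",cv2.resize(f["color"][85:235,180:330,::-1],None,fx=4,fy=4,interpolation=2))
cv2.imwrite("pics/w2d.png",cv2.resize(f["color"][0:80,200:310,::-1],None,fx=7,fy=7,interpolation=2))
E
```

```text
(no output)
```

View pics/w2c.png

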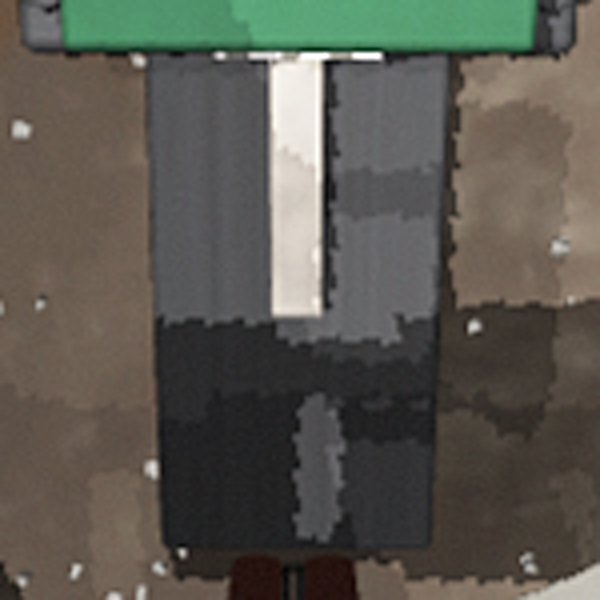

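View pics/w2d.png

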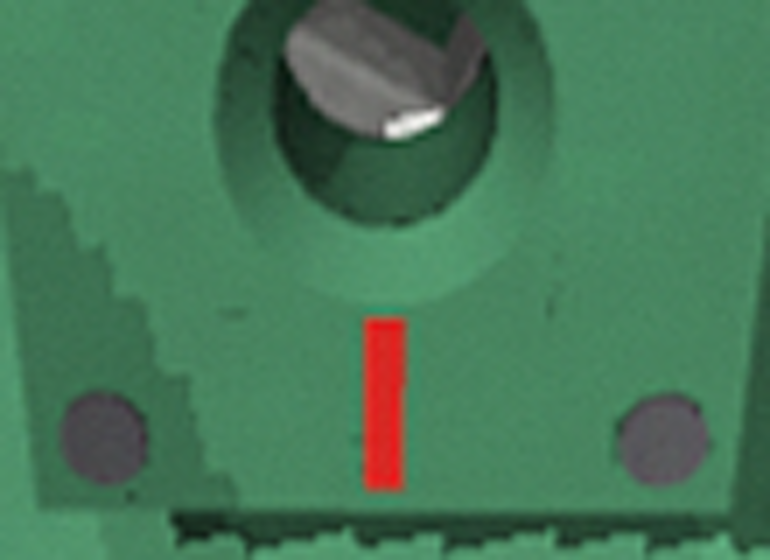

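```bash
python3 - <<'E'
from h import *
f=load("wrist2")
fx=np.array([.9737,-.228,0]);fy=np.array([.228,.9737,0]);O=np.array([625.5,42,0])
loc=lambda p:(np.array([(p-O)@fx,(p-O)@fy,p[2]])).round(1)
C=lambda x,y:(180+(x+.5)/4-.5,85+(y+.5)/4-.5)
print("bar end",loc(ray(f,*C(297,316),25)),"tongue",loc(ray(f,*C(297,548),15)), "tongue sides",loc(ray(f,*C(163,540),15)),loc(ray(f,*C(433,540),15)),"mouth-ish",loc(ray(f,*C(297,57),25)))
s=load("side2");D=lambda x,y:(210+(x+.5)/5.5-.5,140+(y+.5)/5.5-.5)
print("side bar end top",loc(ray(s,*D(255,232),25)),"tongue corner",loc(ray(s,*D(112,275),15)),loc(ray(s,*D(108,220),15)))
# slot: ray to spindle plane
c30,s30=np.cos(np.pi/6),.5
xs=fx*c30+np.array([0,0,s30]);zs=-fx*s30+np.array([0,0,c30]);S=np.array([616.6,43.4,89.7]);F=S-25*zs
R,t=cam(f);K=f["mtx"];o=-R.T@t
E=lambda x,y:(200+(x+.5)/7-.5,(y+.5)/7-.5)
def rp(u,v,Q):
    d=R.T@np.array([(u-K[0,2])/K[0,0],(v-K[1,2])/K[1,1],1]);p=o+d*((Q-o)@zs)/(d@zs);return ((p-Q)@xs).round(1),((p-Q)@fy).round(1)
print("red",rp(*E(384,320),S),rp(*E(384,490),S))
for p in [(375,2),(445,72),(385,135),(440,108),(285,40),(480,20)]: print(p,rp(*E(*p),F))
E
```

```text
bar end [-96.2  -0.4  25. ] tongue [-150.4   -0.5   15. ] tongue sides [-148.6   29.    15. ] [-148.5  -30.5   15. ] mouth-ish [-47.   -0.3  25. ]
side bar end top [-99.2   0.8  25. ] tongue corner [-150.7   -5.4   15. ] [-149.3   28.5   15. ]
red (np.float64(-13.1), np.float64(0.2)) (np.float64(-26.1), np.float64(0.1))
(375, 2) (np.float64(1.5), np.float64(0.9))
(445, 72) (np.float64(-3.4), np.float64(-4.7))
(385, 135) (np.float64(-8.0), np.float64(0.1))
(440, 108) (np.float64(-6.0), np.float64(-4.4))
(285, 40) (np.float64(-1.1), np.float64(8.1))
(480, 20) (np.float64(0.2), np.float64(-7.4))
```

```bash
python3 -m crank '[[0,0,-0.97,0],[0,0,-0.97,0],[0,0.3,-0.97,0],[0.12,0.96,-0.97,0],[0.12,0.96,0,0],[0.12,0.96,0,0],[0.12,0.96,0,0],[0.12,0.96,0,0],[0.12,0.96,0,0],[0.12,0.96,0,0],[0.12,0.96,0,0],[0.12,0.96,0,0],[0.12,0.96,0,0],[0.12,0.96,0,0],[0.12,0.7,0,0],[0,0,0,0],[0,0,0,0]]' 0.5 20
python3 - <<'E'
from bench import arm
import cv2,numpy as np
f=arm.grab_frame("wrist");np.savez("pics/wrist3.npz",**f);cv2.imwrite("pics/w3.png",f["color"][:,:,::-1])
print(arm.observe()["eef_pos"])
E
```

```text
time_s: 7.05
eef_pos: [464.9, -218.0, 184.9]
ee_rot: [[0.973, -0.229, -0.002], [-0.229, -0.973, 0.0], [-0.002, 0.0, -1.0]]
ft_force: [-0.5, -0.2, 0.2]
grip_width: 0.501
[ 465.24964973 -216.82992697  185.04630771]
```

View pics/w3.png

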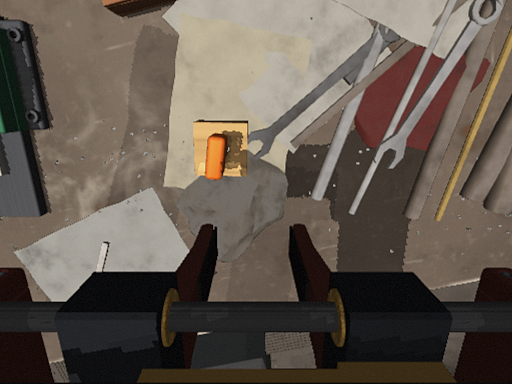

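```bash
python3 - <<'E'
from h import *
f=load("wrist3");h=cv2.cvtColor(f["color"],cv2.COLOR_RGB2HSV);P=cloud(f)
cv2.imwrite("pics/w3c.png",cv2.resize(f["color"][110:190,180:260,::-1],None,fx=7,fy=7,interpolation=2))
m=((h[...,0]>=4)&(h[...,0]<16)&(h[...,1]>190)&(h[...,2]>120)).astype(np.uint8);m[:110]=0;m[200:]=0
k=(m>0);print(k.sum(),np.percentile(P[k],[2,50,98],axis=0).round(1).tolist())
mt=(k&(P[...,2]>84)).astype(np.uint8)
ys,xs=np.nonzero(mt);q=np.array([ray(f,x,y,90)[:2] for x,y in zip(xs,ys)],np.float32)
print(len(q),cv2.minAreaRect(q), q.mean(0))
r=cv2.minAreaRect(q);b=cv2.boxPoints(r);print(b.round(1))
E
```

```text
513 [[486.7, -203.9, 87.0], [502.3, -193.0, 89.5], [522.8, -182.2, 91.0]]
513 ((504.71942138671875, -193.02940368652344), (14.588814735412598, 38.46195602416992), 69.35576629638672) [ 503.51575 -193.21132]
[[ 484.2 -193.1]
 [ 520.1 -206.6]
 [ 525.3 -193. ]
 [ 489.3 -179.4]]
```

View pics/w3c.png

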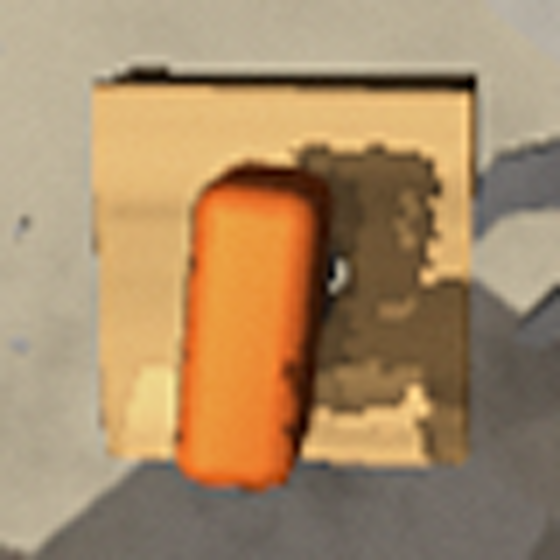

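```bash
python3 -m crank '[[0,0,0,0.8],[0,0,0,0.8],[0.37,-0.48,0,0],[0.37,-0.48,0,0],[0.37,-0.48,0,0],[0,0,0.6,0],[0,0,0.6,0],[0,0,0.6,0],[0,0,0.6,0],[0,0,0,0],[0,0,0,0]]'
python3 - <<'E'
from bench import arm
import cv2,numpy as np
f=arm.grab_frame("wrist");np.savez("pics/wrist4.npz",**f);cv2.imwrite("pics/w4.png",f["color"][:,:,::-1])
E
```

```text
time_s: 8.02
eef_pos: [504.9, -192.0, 125.5]
ee_rot: [[0.938, -0.347, -0.002], [-0.347, -0.938, 0.001], [-0.002, 0.0, -1.0]]
ft_force: [-0.5, -0.2, 0.7]
grip_width: 0.497
```

View pics/w4.png

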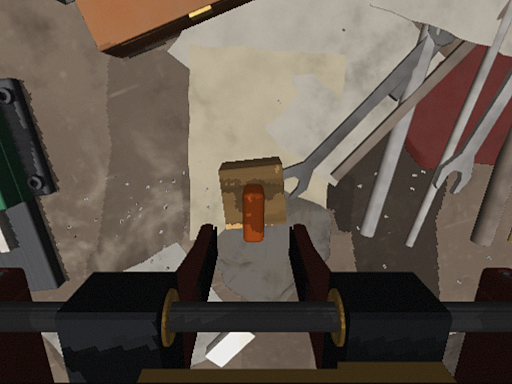

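```bash
python3 -m crank '[[0,0,0.67,0],[0,0,0.67,0],[0,0,0.67,0],[0,0,0.67,0],[0,0,0,0],[0,0,0,0]]'
python3 -m crank '[[0,0,0,0],[0,0,0,0],[0,0,0,0],[0,0,0,0],[0,0,0,0],[0,0,0,0]]' 0 20
```

```text
time_s: 8.57
eef_pos: [504.7, -193.2, 59.6]
ee_rot: [[0.937, -0.349, -0.0], [-0.349, -0.937, 0.0], [-0.0, -0.0, -1.0]]
ft_force: [0.5, -0.8, 0.3]
grip_width: 0.498
time_s: 9.07
eef_pos: [504.6, -193.5, 59.7]
ee_rot: [[0.937, -0.35, 0.001], [-0.35, -0.937, -0.0], [0.001, -0.0, -1.0]]
ft_force: [-0.8, 0.7, 4.6]
grip_width: 0.18
```

```bash
python3 -m crank '[[0,0,-0.35,0],[0,0,-0.35,0],[0,0,-0.35,0],[0,0,-0.35,0],[0,0,0,0],[0,0,0,0]]' 0 14
python3 - <<'E'
from bench import arm
import cv2,numpy as np
f=arm.grab_frame("side");np.savez("pics/side5.npz",**f);cv2.imwrite("pics/s5.png",cv2.resize(f["color"][170:310,220:380,::-1],None,fx=4.2,fy=4.2,interpolation=2))
E
```

```text
time_s: 9.57
eef_pos: [504.6, -193.5, 94.9]
ee_rot: [[0.937, -0.35, 0.001], [-0.35, -0.937, -0.0], [0.001, -0.0, -1.0]]
ft_force: [-0.4, -0.2, -0.5]
grip_width: 0.182
```

View pics/s5.png

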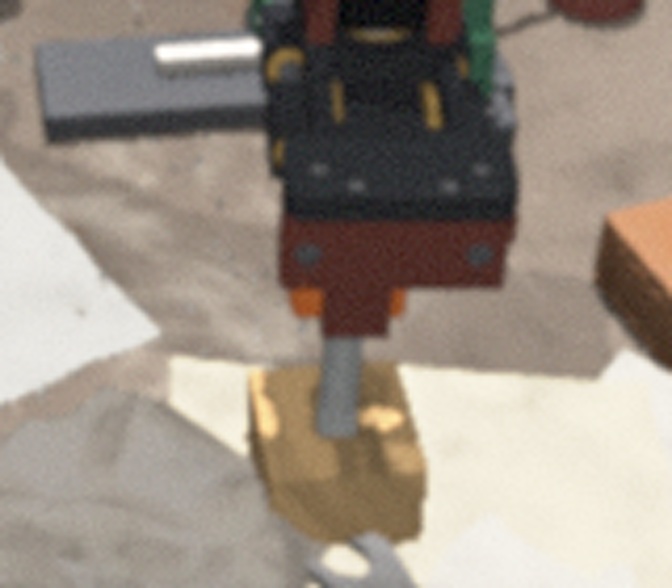

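```bash
python3 -m crank '[[-0.14,0,0,0],[-0.14,0,0,0],[-0.14,0,0,0],[-0.14,0,0.02,0],[-0.14,0,0.02,0],[-0.14,0,0.04,0],[-0.14,0,0.05,0],[-0.14,0,0.05,0],[0,0,0,0],[0,0,0,0]]'
python3 - <<'E'
from bench import arm
import cv2,numpy as np
f=arm.grab_frame("side");np.savez("pics/side6.npz",**f);cv2.imwrite("pics/s6.png",cv2.resize(f["color"][170:310,220:380,::-1],None,fx=4.2,fy=4.2,interpolation=2))
E
```

```text
time_s: 10.45
eef_pos: [477.1, -183.2, 89.3]
ee_rot: [[0.937, -0.35, -0.002], [-0.35, -0.937, 0.001], [-0.002, -0.0, -1.0]]
ft_force: [1.1, 1.3, -0.2]
grip_width: 0.182
```

View pics/s6.png

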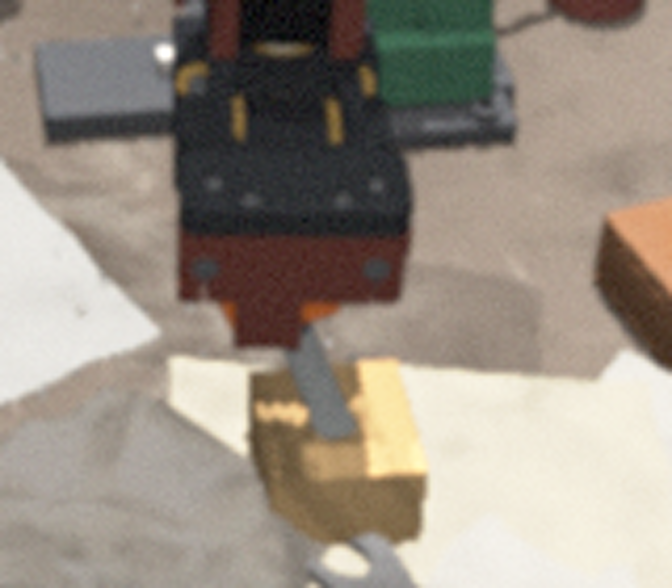

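```bash
python3 -m crank '[[-0.14,0,0.05,0],[-0.14,0,0.05,0],[-0.12,0,0.05,0],[0,0,0,0],[0,0,0,0]]'
python3 -m crank '[[0,0,-0.4,0],[0,0,-0.8,0],[0,0,-1,0],[0,0,-1,0],[0,0,-1,0],[0,0,0,0],[0,0,0,0]]' 0 30
python3 - <<'E'
from bench import arm
import cv2,numpy as np
for n in("side","scene"):
    f=arm.grab_frame(n);np.savez(f"pics/{n}7.npz",**f);cv2.imwrite(f"pics/{n}7.png",f["color"][:,:,::-1])
f=np.load("pics/side7.npz");cv2.imwrite("pics/s7.png",cv2.resize(f["color"][130:300,200:370,::-1],None,fx=3.5,fy=3.5,interpolation=2))
f=np.load("pics/scene7.npz");cv2.imwrite("pics/c7.png",cv2.resize(f["color"][100:260,200:370,::-1],None,fx=3.5,fy=3.5,interpolation=2))
E
```

```text
time_s: 10.92
eef_pos: [468.0, -180.0, 85.7]
ee_rot: [[0.937, -0.35, -0.001], [-0.35, -0.937, 0.0], [-0.001, 0.0, -1.0]]
ft_force: [1.3, 0.6, 1.4]
grip_width: 0.181
time_s: 11.5
eef_pos: [468.6, -180.3, 192.0]
ee_rot: [[0.937, -0.35, 0.001], [-0.35, -0.937, 0.0], [0.001, -0.001, -1.0]]
ft_force: [-0.6, -0.3, -1.1]
grip_width: 0.182
```

View pics/s7.png

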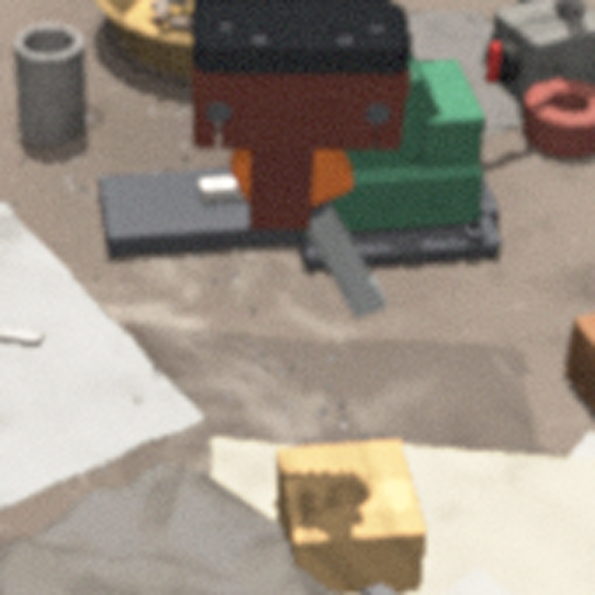

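View pics/c7.png

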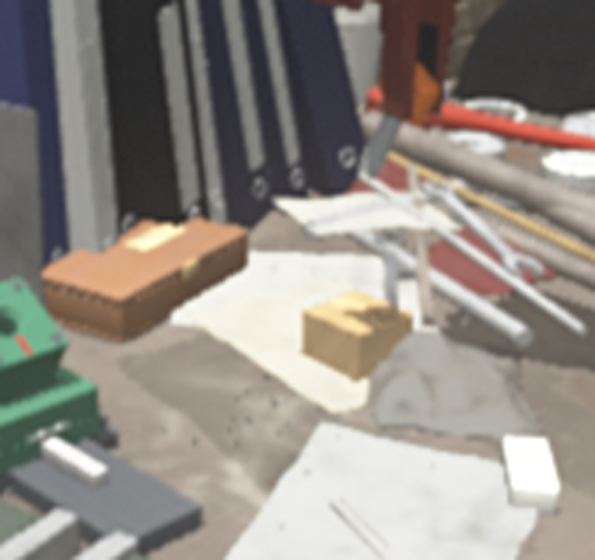

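```bash
python3 - <<'E'
from h import *
f=load("side7");cv2.imwrite("pics/s7b.png",cv2.resize(f["color"][180:225,270:320,::-1],None,fx=14,fy=13,interpolation=2))
E
```

```text
(no output)
```

View pics/s7b.png

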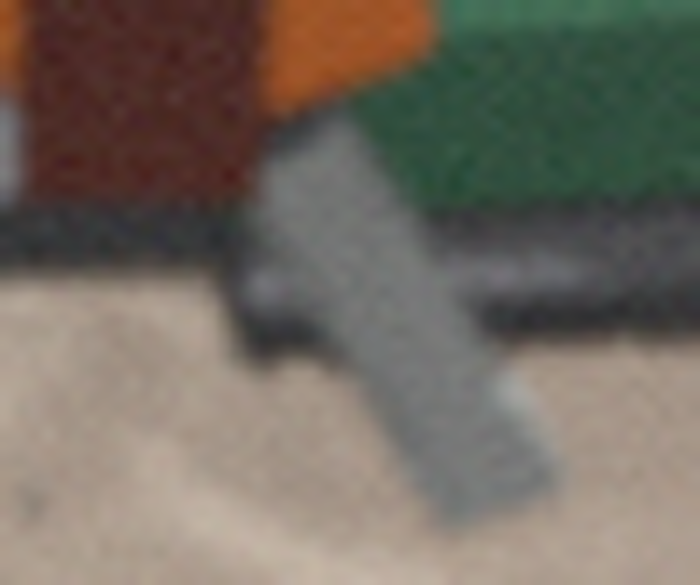

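```bash
cat >> h.py <<'E'
def onplane(f,u,v,Q,n):
    R,t=cam(f);K=f["mtx"];o=-R.T@t;d=R.T@np.array([(u-K[0,2])/K[0,0],(v-K[1,2])/K[1,1],1]);return o+d*((Q-o)@n)/(d@n)
E
python3 - <<'E'
from h import *
f=load("side7");T=np.array([468.6,-180.3,192.0]);tx=np.array([.937,-.35,0]);ty=np.array([-.35,-.937,0])
D=lambda x,y:(270+(x+.5)/14-.5,180+(y+.5)/13-.5)
L=lambda p:((p-T)@tx,p[2]-T[2])
a=L(onplane(f,*D(354,250),T,ty));b=L(onplane(f,*D(479,470),T,ty));t=L(onplane(f,*D(500,505),T,ty))
print(np.round([a,b,t],1),"tilt",np.degrees(np.arctan2(b[0]-a[0],a[1]-b[1])))
for e in [((262,220),(440,525)),((355,115),(555,480)),]:
    a,b=[L(onplane(f,*D(*p),T,ty)) for p in e];print(np.degrees(np.arctan2(b[0]-a[0],a[1]-b[1])))
E
```

```text
[[ 22.  -17.2]
 [ 36.  -46.6]
 [ 38.4 -51.4]] tilt 25.511735709606505
25.746249019754398
25.109788773801707
```

```bash
python3 - <<'E'
from bench import arm
import cv2,numpy as np
f=arm.grab_frame("wrist");np.savez("pics/wrist8.npz",**f);cv2.imwrite("pics/w8.png",cv2.resize(f["color"][140:300,160:350,::-1],None,fx=4,fy=3.7,interpolation=2))
E
```

```text
(no output)
```

View pics/w8.png

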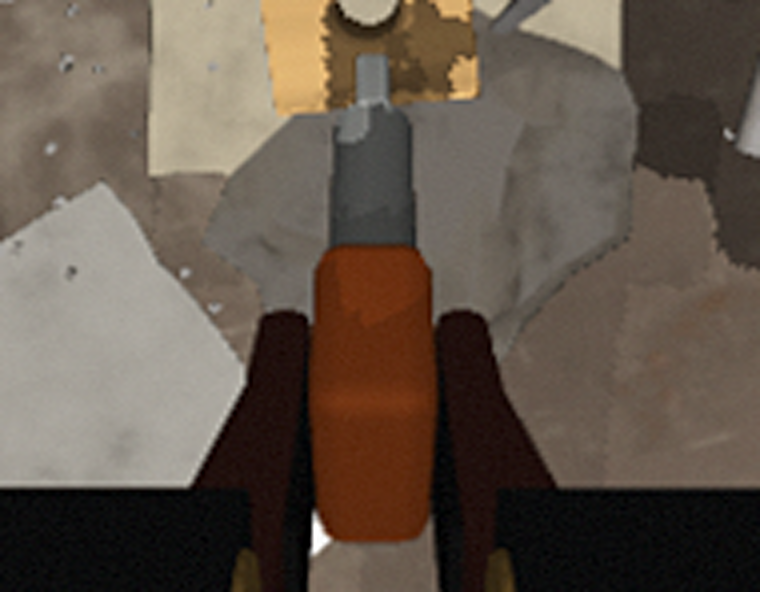

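```bash
python3 - <<'E'
from h import *
f=load("wrist8");P=cloud(f);h=cv2.cvtColor(f["color"],cv2.COLOR_RGB2HSV)
T=np.array([468.6,-180.3,192.0]);tx=np.array([.937,-.35,0]);ty=np.array([-.35,-.937,0])
px=lambda x,y:(int(160+x/4),int(140+y/3.7))
for u in [px(372,0)[0]]:
    for y in range(60,540,14):
        uu,v=px(372,y);p=P[v,uu];q=P[v,uu-4:uu+5].mean(0);print(y,((p-T)@tx).round(1),((p-T)@ty).round(1),(p[2]-T[2]).round(1))
E
```

```text
60 43.1 0.6 -46.7
74 41.2 0.6 -42.2
88 39.8 0.6 -38.4
102 37.8 0.6 -35.1
116 35.6 0.6 -32.6
130 33.9 0.6 -28.4
144 32.2 0.6 -27.0
158 30.7 0.6 -22.6
172 29.0 0.6 -19.2
186 27.3 0.6 -15.9
200 25.8 0.6 -12.5
214 24.7 0.6 -10.0
228 23.3 0.6 -6.6
242 27.0 0.5 10.4
256 26.5 0.5 15.2
270 25.2 0.5 16.1
284 24.0 0.5 18.8
298 23.0 0.5 21.7
312 21.4 0.5 23.2
326 20.5 0.5 26.0
340 19.6 0.5 27.7
354 19.0 0.5 30.9
368 17.6 0.5 32.3
382 16.4 0.5 34.2
396 15.1 0.5 35.6
410 13.1 0.5 34.9
424 10.4 0.5 34.0
438 7.8 0.5 33.3
452 4.2 0.5 31.0
466 2.7 0.5 31.3
480 -1.5 0.5 28.4
494 -5.5 0.5 25.8
508 -9.1 0.5 24.2
522 -12.2 0.5 23.3
536 -16.0 0.5 20.6
```

```bash
python3 -m crank '[[0,0,0,-0.8],[0,0,0,-0.8],[0.1,-0.5,0,0],[0.13,-0.9,0,0],[0.13,-0.9,0,0],[0.13,-0.9,0,0],[0.13,-0.9,0,0],[0.13,-0.9,0,0],[0.13,-0.9,0,0],[0.13,-0.9,0,0],[0.13,-0.9,0,0],[0.13,-0.9,0,0],[0.13,-0.9,0,0],[0,-0.5,0,0],[0,-0.1,0,0],[0,0,0,0],[0,0,0,0]]'
python3 - <<'E'
from bench import arm
import cv2,numpy as np
for n in("side","scene","wrist"):
    f=arm.grab_frame(n);np.savez(f"pics/{n}9.npz",**f)
f=np.load("pics/side9.npz");cv2.imwrite("pics/s9.png",cv2.resize(f["color"][60:220,220:360,::-1],None,fx=3.7,fy=3.7,interpolation=2))
f=np.load("pics/wrist9.npz");cv2.imwrite("pics/w9.png",cv2.resize(f["color"][100:300,150:360,::-1],None,fx=3,fy=3,interpolation=2))
print(arm.observe()["eef_pos"],arm.observe()["ee_rot"])
E
```

```text
time_s: 13.07
eef_pos: [559.4, 56.2, 190.3]
ee_rot: [[0.974, -0.229, -0.001], [-0.229, -0.974, -0.001], [-0.001, 0.001, -1.0]]
ft_force: [-0.7, -0.6, -0.8]
grip_width: 0.177
[559.76211891  56.12471157 190.9130946 ] [[ 9.73330273e-01 -2.29408200e-01 -2.38598542e-04]
 [-2.29408294e-01 -9.73330153e-01 -4.98377533e-04]
 [-1.17903262e-04  5.39822425e-04 -9.99999847e-01]]
```

View pics/s9.png

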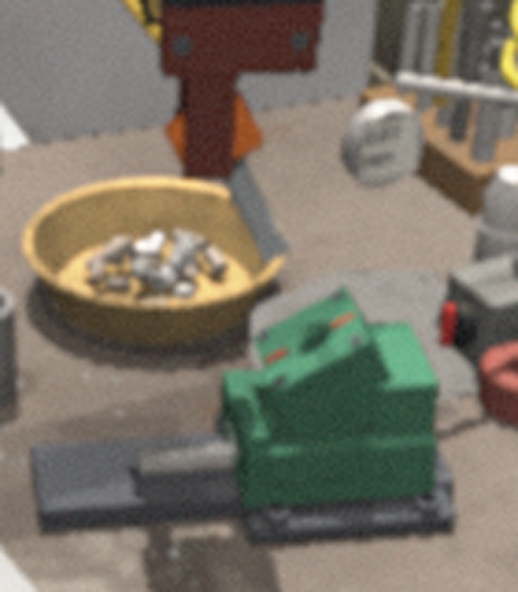

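View pics/w9.png

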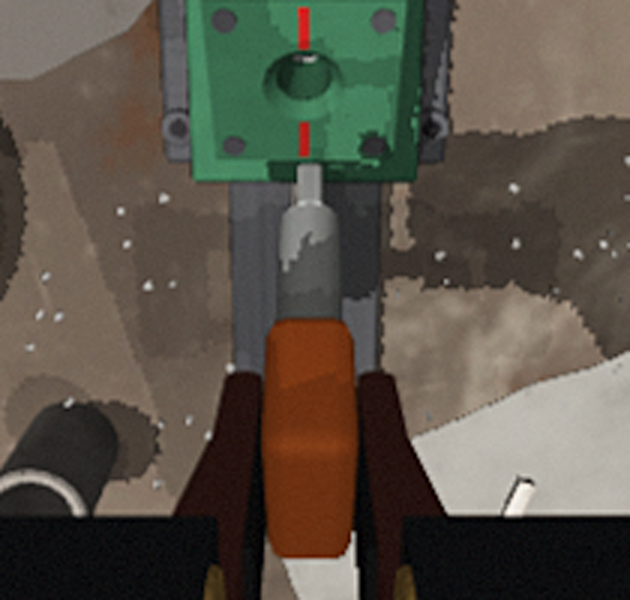

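```bash
python3 - <<'E'
from h import *
f=load("wrist9");P=cloud(f)
T=np.array([559.76,56.12,190.9]);tx=np.array([.9733,-.2294,0]);ty=np.array([-.2294,-.9733,0])
L=lambda p:np.array([(p-T)@tx,(p-T)@ty,p[2]-T[2]]).round(1)
px=lambda x,y:(150+(x+.5)/3-.5,100+(y+.5)/3-.5)
S=np.array([616.6,43.4,89.7]);print("S old",L(S))
fx=np.array([.9737,-.228,0]);zs=-fx*.5+np.array([0,0,.866])
M=[onplane(f,*px(304,y),S,zs) for y in (8,48,123,156)]
print([L(m) for m in M],"mid",L((M[0]+M[3])/2),L((M[1]+M[2])/2))
for (x,y) in ((234,146),(373,146),(224,20),(384,20)): print(L(onplane(f,*px(x,y),S,zs)),L(P[int(px(x,y)[1]),int(px(x,y)[0])]))
for y in range(160,330,8):
    u,v=px(309,y);print(y,L(P[int(round(v)),int(round(u))]))
E
```

```text
S old [  58.2   -0.7 -101.2]
[array([ 80.5,  -0.5, -88.3]), array([ 69.6,  -0.6, -94.6]), array([  46.7,   -0.7, -107.9]), array([  35.4,   -0.8, -114.4])] mid [  58.    -0.7 -101.3] [  58.2   -0.7 -101.2]
[  38.9  -22.7 -112.3] [  39.3  -23.3 -112. ]
[  38.9   20.9 -112.4] [  39.3   20.8 -111.7]
[ 77.4 -22.6 -90.1] [ 77.7 -22.7 -88.4]
[ 77.4  21.5 -90.2] [ 77.7  20.8 -88.3]
160 [  29.2    1.2 -142.3]
168 [ 44.5   1.  -43.6]
176 [ 43.2   1.  -43. ]
184 [ 41.9   1.  -39. ]
192 [ 39.9   1.  -38.1]
200 [ 39.2   1.  -34.9]
208 [ 38.    1.  -31.1]
216 [ 36.3   1.  -29.5]
224 [ 35.1   1.  -28.6]
232 [ 34.2   1.  -24.2]
240 [ 32.9   1.  -21.6]
248 [ 31.8   1.  -20.7]
256 [ 30.8   1.  -17.1]
264 [ 29.4   1.  -15.2]
272 [ 28.5   1.  -14. ]
280 [ 27.4   1.  -11.1]
288 [25.9  1.  -9.6]
296 [25.1  0.9 -8.2]
304 [23.9  0.9 -6.1]
312 [22.8  0.9 -3.7]
320 [28.3  0.9 14.6]
328 [27.5  0.9 16.9]
```

```bash
python3 -m crank '[[0.13,-0.025,0.45,0],[0.13,-0.02,0.45,0],[0.14,-0.025,0.46,0],[0.08,0,0.14,0],[0.08,0,0.14,0],[0.08,0,0.14,0],[0,0,0,0],[0,0,0,0]]'
python3 -m crank '[[0.08,0,0.14,0],[0.08,0,0.14,0],[0.08,0,0.14,0],[0,0,0,0]]'
python3 - <<'E'
from bench import arm
import cv2,numpy as np
for n in("side","wrist"):
    f=arm.grab_frame(n);np.savez(f"pics/{n}10.npz",**f)
f=np.load("pics/side10.npz");cv2.imwrite("pics/s10.png",cv2.resize(f["color"][90:220,240:350,::-1],None,fx=4.4,fy=4.4,interpolation=2))
f=np.load("pics/wrist10.npz");cv2.imwrite("pics/w10.png",cv2.resize(f["color"][100:300,150:360,::-1],None,fx=3,fy=3,interpolation=2))
E
```

```text
time_s: 13.88
eef_pos: [576.2, 55.8, 146.4]
ee_rot: [[0.974, -0.227, -0.0], [-0.227, -0.974, -0.0], [-0.0, 0.0, -1.0]]
ft_force: [-0.4, 0.4, -0.5]
grip_width: 0.178
time_s: 14.22
eef_pos: [581.7, 54.3, 135.2]
ee_rot: [[0.974, -0.227, -0.001], [-0.227, -0.974, -0.0], [-0.001, 0.001, -1.0]]
ft_force: [-0.7, -1.0, -2.8]
grip_width: 0.182
```

View pics/s10.png

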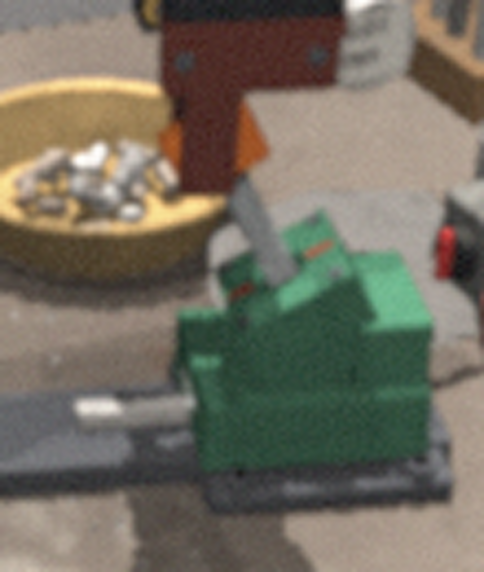

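View pics/w10.png

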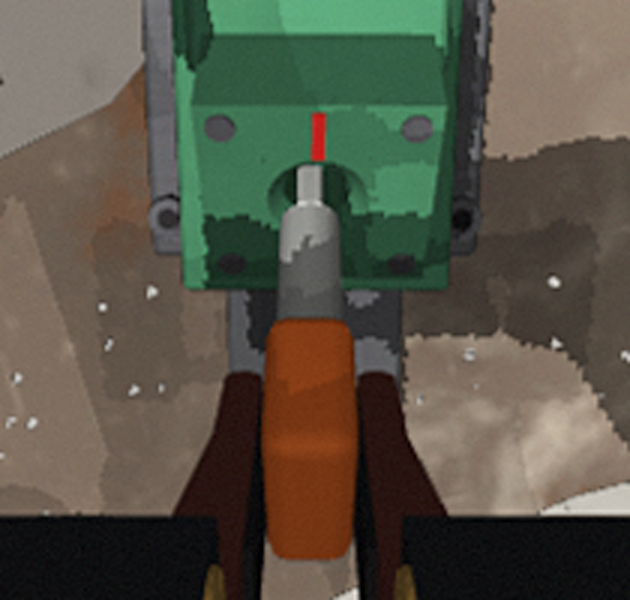

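```bash
python3 -m crank '[[0,0.08,0,0],[0,0,0,0],[0.08,0,0.14,0],[0.08,0,0.14,0],[0,0,0,0]]'
python3 - <<'E'
from bench import arm
import cv2,numpy as np
for n in("side","wrist"):
    f=arm.grab_frame(n);np.savez(f"pics/{n}11.npz",**f)
f=np.load("pics/side11.npz");a=cv2.resize(f["color"][90:220,240:350,::-1],(480,567),interpolation=2)
f=np.load("pics/wrist11.npz");b=cv2.resize(f["color"][120:230,210:300,::-1],(464,567),interpolation=2)
cv2.imwrite("pics/m11.png",cv2.resize(np.hstack([a,b]),None,fx=.84,fy=.84))
E
```

```text
time_s: 14.73
eef_pos: [585.5, 51.5, 128.2]
ee_rot: [[0.974, -0.227, -0.0], [-0.227, -0.974, -0.0], [-0.0, 0.0, -1.0]]
ft_force: [0.1, 0.0, -2.1]
grip_width: 0.179
```

View pics/m11.png

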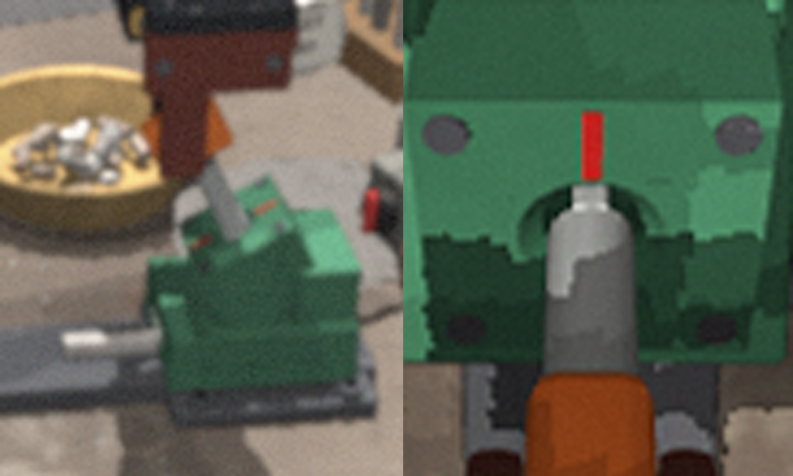

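```bash
python3 -m crank '[[0.06,0,0.104,0],[0.06,0,0.104,0],[0,0,0,0]]' | grep -E "pos|force"
python3 -m crank '[[0.06,0,0.104,0],[0.06,0,0.104,0],[0,0,0,0]]'| grep -E "pos|force"
```

```text
eef_pos: [588.4, 50.9, 123.2]
ft_force: [-1.0, -0.3, -2.0]
eef_pos: [591.0, 50.4, 118.4]
ft_force: [-3.3, -0.3, 2.5]
```

```bash
python3 -m crank '[[0,0,0,0],[0,0,0,0],[0,0,0,0]]' 0.3 10
python3 - <<'E'
from bench import arm
import cv2,numpy as np
for n in("side","wrist"):
    f=arm.grab_frame(n);np.savez(f"pics/{n}12.npz",**f)
f=np.load("pics/side12.npz");a=cv2.resize(f["color"][90:220,240:350,::-1],(480,567),interpolation=2)
f=np.load("pics/wrist12.npz");b=cv2.resize(f["color"][120:300,190:320,::-1],(409,567),interpolation=2)
cv2.imwrite("pics/m12.png",cv2.resize(np.hstack([a,b]),None,fx=.89,fy=.89))
from h import *
f=load("wrist12");P=cloud(f);h=cv2.cvtColor(f["color"],cv2.COLOR_RGB2HSV)
s=arm.observe();T=s["eef_pos"];R=s["ee_rot"];tx=R[:,0]
for v in range(190,290,4):
    p=P[v,254];print(v,((p-T)@tx).round(1),((p-T)@R[:,1]).round(1),(p[2]-T[2]).round(1),h[v,254])
E
```

```text
time_s: 15.58
eef_pos: [591.9, 50.3, 118.8]
ee_rot: [[0.974, -0.227, 0.002], [-0.227, -0.974, 0.0], [0.001, -0.001, -1.0]]
ft_force: [-0.4, 0.0, -0.6]
grip_width: 0.297
190 26.3 1.3 -21.5 [ 50   7 111]
194 25.0 1.3 -17.1 [ 15   5 107]
198 23.2 1.3 -14.3 [  0   2 106]
202 20.5 1.3 -14.2 [ 15   5 109]
206 19.0 1.3 -10.9 [ 60   5 108]
210 17.1 1.3 -8.9 [ 60   5 109]
214 15.7 1.3 -5.7 [50  8 91]
218 14.4 1.2 -2.3 [30  3 93]
222 17.6 1.2 10.9 [11 67 91]
226 16.3 1.2 13.5 [ 11 213 129]
230 14.9 1.2 15.8 [ 10 212 130]
234 13.4 1.2 17.6 [ 10 213 132]
238 12.2 1.2 20.1 [ 10 216 130]
242 11.2 1.1 22.7 [ 11 218 131]
246 9.6 1.1 24.1 [ 10 218 131]
250 8.3 1.1 26.0 [ 10 218 131]
254 7.1 1.1 27.9 [ 11 214 132]
258 6.0 1.1 30.2 [ 11 217 133]
262 4.0 1.1 30.6 [ 10 213 134]
266 2.5 1.1 31.9 [ 10 212 136]
270 0.1 1.1 31.9 [ 10 212 142]
274 -1.8 1.1 32.6 [ 10 207 122]
278 -7.3 1.1 27.8 [ 10 228 115]
282 -12.3 1.2 24.3 [ 10 208 119]
286 -17.4 1.2 20.7 [ 11 211 117]
```

View pics/m12.png

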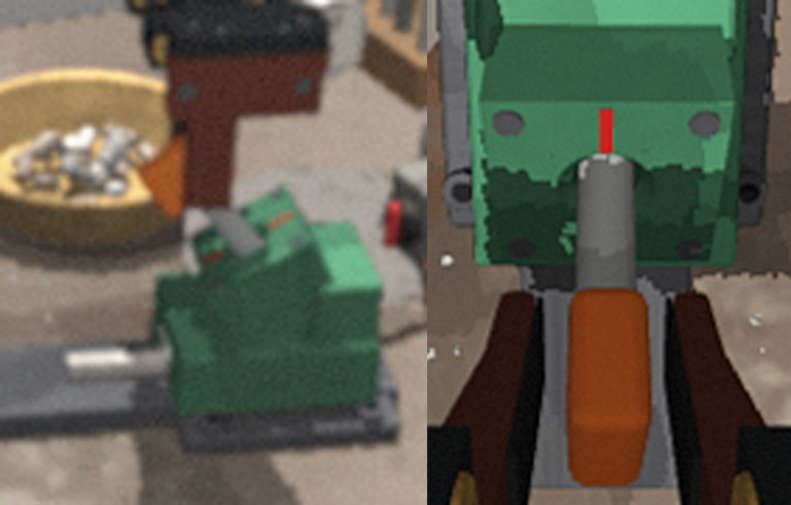

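```bash
python3 -m crank '[[-0.12,-0.02,0.1,0],[-0.12,-0.02,0.1,0],[0,0,0,0]]'
python3 -m crank '[[0,0,0,0],[0,0,0,0],[0,0,0,0],[0,0,0,0],[0.13,0,-0.04,0],[0.13,0,-0.04,0],[0,0,0,0],[0,0,0,0]]' 0 10
python3 - <<'E'
from bench import arm
import cv2,numpy as np
for n in("side","wrist"):
    f=arm.grab_frame(n);np.savez(f"pics/{n}13.npz",**f)
f=np.load("pics/side13.npz");a=cv2.resize(f["color"][90:220,240:350,::-1],(480,567),interpolation=2)
f=np.load("pics/wrist13.npz");b=cv2.resize(f["color"][120:300,190:320,::-1],(409,567),interpolation=2)
cv2.imwrite("pics/m13.png",cv2.resize(np.hstack([a,b]),None,fx=.89,fy=.89))
E
```

```text
time_s: 15.93
eef_pos: [584.5, 53.0, 112.8]
ee_rot: [[0.974, -0.227, -0.001], [-0.227, -0.974, 0.0], [-0.001, 0.0, -1.0]]
ft_force: [0.5, -0.1, -0.1]
grip_width: 0.301
time_s: 16.6
eef_pos: [591.8, 50.7, 115.6]
ee_rot: [[0.974, -0.228, -0.001], [-0.228, -0.974, -0.0], [-0.0, 0.0, -1.0]]
ft_force: [-4.1, -1.7, 3.2]
grip_width: 0.181
```

View pics/m13.png

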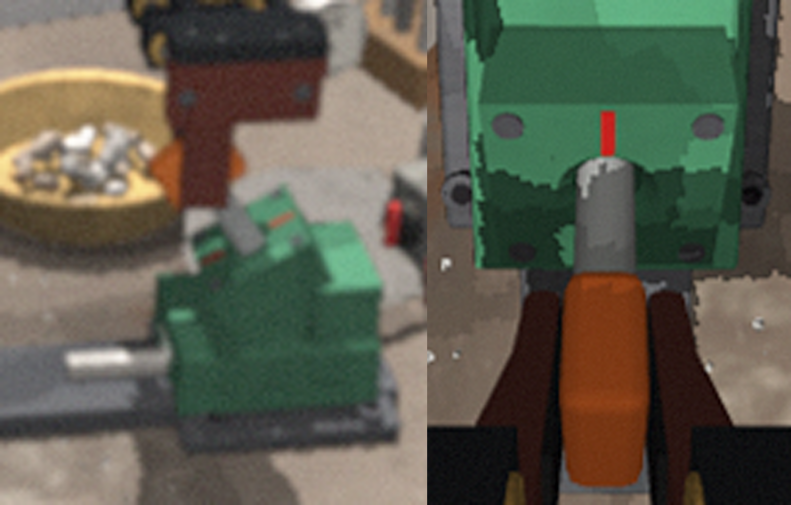

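```bash
python3 -m crank '[[0,0,0,-0.7],[0,0,0,-0.7],[0,0,0,-0.7],[0,0,0,-0.7],[0,0,0,0]]' 0 6
python3 -m crank '[[0,0,0,-0.7],[0,0,0,-0.7],[0,0,0,-0.7],[0,0,0,-0.7],[0,0,0,0],[0,0,0,0]]'
cat > shot.py <<'E'
import sys
from bench import arm
import cv2,numpy as np
k=sys.argv[1]
for n in("side","wrist"):
    f=arm.grab_frame(n);np.savez(f"pics/{n}{k}.npz",**f)
f=np.load(f"pics/side{k}.npz");a=cv2.resize(f["color"][90:220,240:350,::-1],(480,567),interpolation=2)
f=np.load(f"pics/wrist{k}.npz");b=cv2.resize(f["color"][120:300,190:320,::-1],(409,567),interpolation=2)
cv2.imwrite(f"pics/m{k}.png",cv2.resize(np.hstack([a,b]),None,fx=.89,fy=.89))
E
python3 shot.py 14
```

```text
time_s: 17.12
eef_pos: [592.6, 50.3, 115.8]
ee_rot: [[1.0, -0.004, 0.002], [-0.004, -1.0, -0.001], [0.002, 0.001, -1.0]]
ft_force: [-2.3, -2.2, 1.8]
grip_width: 0.212
time_s: 17.62
eef_pos: [592.7, 50.6, 115.8]
ee_rot: [[0.977, 0.214, 0.002], [0.214, -0.977, -0.0], [0.002, 0.001, -1.0]]
ft_force: [-1.0, -4.3, 1.3]
grip_width: 0.242
```

View pics/m14.png

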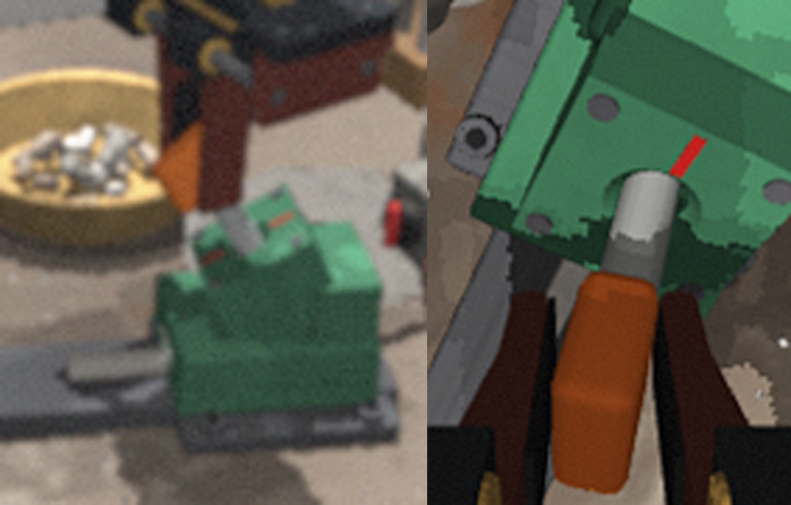

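```bash
python3 -m crank '[[0,0,0,-0.7],[0,0,0,-0.7],[0,0,0,-0.7],[0,0,0,-0.7],[0,0,0,0],[0,0,0,0]]' 0 10
python3 shot.py 15
```

```text
time_s: 18.22
eef_pos: [592.4, 49.5, 116.1]
ee_rot: [[0.905, 0.426, 0.001], [0.426, -0.905, -0.001], [0.0, 0.002, -1.0]]
ft_force: [-1.1, -6.5, 5.4]
grip_width: 0.261
```

View pics/m15.png

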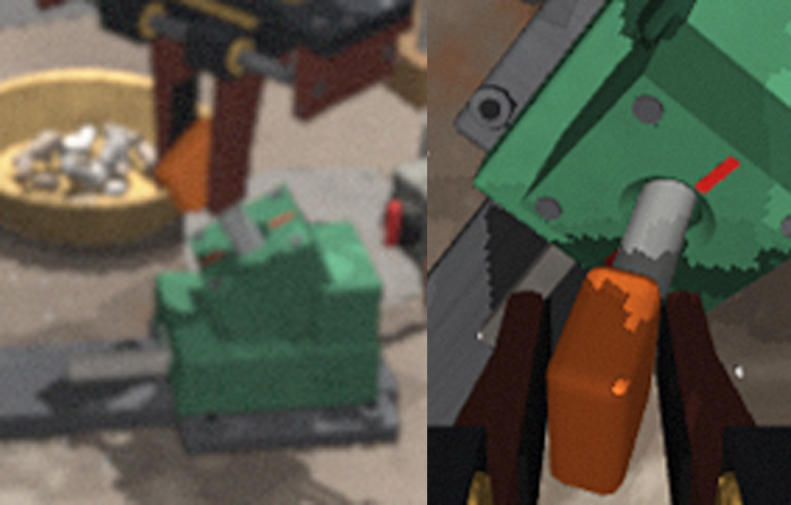

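```bash
python3 -m crank '[[0,0,0,-0.5],[0,0,0,-0.5],[0,0,0,-0.5],[0,0,0,0],[0,0,0,0]]' 0 10
python3 shot.py 16
```

```text
time_s: 18.73
eef_pos: [592.9, 49.5, 116.4]
ee_rot: [[0.847, 0.531, 0.002], [0.531, -0.847, -0.001], [0.001, 0.002, -1.0]]
ft_force: [-1.5, -7.9, 5.9]
grip_width: 0.276
```

View pics/m16.png

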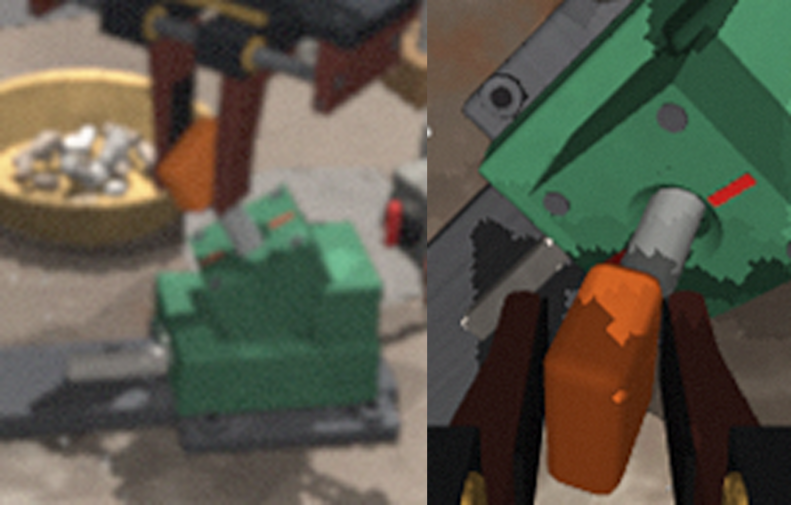

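```bash
cat > phi.py <<'E'
import sys
from h import *
# args: shot id, two crop points (x1 y1 x2 y2) on ridge top/+x face, in m-picture
k=sys.argv[1];f=load("wrist"+k);P=cloud(f);h=cv2.cvtColor(f["color"],cv2.COLOR_RGB2HSV)
m=(h[...,0]>=4)&(h[...,0]<16)&(h[...,1]>170)&(h[...,2]>70);m[:180]=0;m[300:]=0;m[:,:195]=0;m[:,310:]=0
m=cv2.erode(m.astype(np.uint8),np.ones((3,3)))>0
q=P[m];fx=np.array([.9737,-.228,0]);fy=np.array([.228,.9737,0]);zz=np.array([0,0,1.])
xs=fx*.866+zz*.5;zs=-fx*.5+zz*.866;S=np.array([616.6,43.4,89.7])
L=np.stack([(q-S)@xs,(q-S)@fy,(q-S)@zs],1)
rng=np.random.default_rng(0);rest=L
for it in range(3):
    best=None
    if len(rest)<40:break
    for _ in range(400):
        a,b,c=rest[rng.choice(len(rest),3,replace=False)];n=np.cross(b-a,c-a);l=np.linalg.norm(n)
        if l<8:continue
        n/=l;e=np.abs((rest-a)@n)<1.0
        if best is None or e.sum()>best.sum():best=e
    pp=rest[best];c=pp.mean(0);n=np.linalg.svd(pp-c)[2][2];n*=np.sign(n[2]+1e-9)
    print(len(pp),"n",n.round(3),"c",c.round(1),"az",np.arctan2(n[1],n[0]).round(3),"extent z",pp[:,2].min().round(1),pp[:,2].max().round(1))
    rest=rest[~best]
E
for k in 13 14 15 16; do echo $k; python3 phi.py $k; done
```

```text
13
1041 n [0.998 0.023 0.06 ] c [17.8  1.2 52.6] az 0.023 extent z 38.3 65.4
683 n [-0.032  0.01   0.999] c [ 2.2  1.1 64.7] az 2.847 extent z 63.3 65.9
145 n [0.997 0.016 0.074] c [16.3 -1.7 54.1] az 0.016 extent z 39.6 66.5
14
1010 n [0.957 0.286 0.053] c [17.2  6.6 53. ] az 0.29 extent z 38.4 65.5
721 n [-0.002 -0.04   0.999] c [ 2.1  1.1 64.7] az -1.618 extent z 63.5 65.7
123 n [-0.32   0.947  0.035] c [22.2  0.6 64.3] az 1.896 extent z 40.1 138.3
15
908 n [0.892 0.451 0.044] c [16.5  8.9 52.7] az 0.468 extent z 38.4 65.0
805 n [ 0.03  -0.07   0.997] c [ 2.8  0.2 64.5] az -1.165 extent z 62.8 65.6
287 n [-0.545  0.838  0.009] c [ 9.3 -3.5 54.7] az 2.148 extent z 39.6 63.0
16
885 n [ 0.06  -0.063  0.996] c [ 4.3  1.4 64.3] az -0.812 extent z 62.5 65.4
849 n [0.803 0.596 0.01 ] c [16.  11.6 51.6] az 0.639 extent z 38.1 63.5
425 n [-0.646  0.763  0.014] c [10.  -2.2 53.6] az 2.274 extent z 39.7 62.5
```

```bash
python3 -m crank '[[0,0,0.04,-0.5],[0,0,0.04,-0.5],[0,0,0,0],[0,0,0,0]]' ; python3 shot.py 17; python3 phi.py 17
python3 -m crank '[[0,0,0,-0.5],[0,0,0,-0.5],[0,0,0,0],[0,0,0,0]]' ; python3 shot.py 18; python3 phi.py 18
```

```text
time_s: 19.17
eef_pos: [593.2, 50.4, 115.4]
ee_rot: [[0.802, 0.598, 0.003], [0.598, -0.802, -0.0], [0.002, 0.002, -1.0]]
ft_force: [-4.1, -4.9, 12.4]
grip_width: 0.292
903 n [ 0.045 -0.052  0.998] c [ 3.2  1.9 64.3] az -0.858 extent z 62.8 65.4
858 n [0.793 0.609 0.013] c [14.8 12.3 51.5] az 0.654 extent z 37.7 63.3
401 n [ 0.66  -0.751  0.007] c [ 9.3 -1.4 54.3] az -0.849 extent z 39.4 62.8
time_s: 19.6
eef_pos: [593.6, 50.5, 115.3]
ee_rot: [[0.752, 0.66, 0.004], [0.66, -0.752, -0.0], [0.003, 0.003, -1.0]]
ft_force: [-3.1, -5.6, 11.2]
grip_width: 0.306
927 n [ 0.04  -0.046  0.998] c [ 3.1  2.2 64.2] az -0.855 extent z 62.6 65.1
808 n [0.725 0.688 0.039] c [13.7 13.8 51.9] az 0.759 extent z 38.4 65.7
530 n [-0.733  0.68   0.003] c [ 9.  -1.  53.3] az 2.394 extent z 38.4 62.8
```

```bash
python3 -m crank '[[0,0,0,-0.5],[0,0,0,-0.5],[0,0,0,0],[0,0,0,0]]' ; python3 shot.py 19; python3 phi.py 19
python3 -m crank '[[0,0,0,-0.5],[0,0,0,-0.5],[0,0,0,0],[0,0,0,0]]' ; python3 shot.py 20; python3 phi.py 20
```

```text
time_s: 20.03
eef_pos: [593.8, 50.4, 115.3]
ee_rot: [[0.696, 0.718, 0.004], [0.718, -0.696, -0.0], [0.002, 0.003, -1.0]]
ft_force: [-1.9, -4.9, 9.0]
grip_width: 0.315
953 n [ 0.059 -0.049  0.997] c [ 3.   1.9 64.2] az -0.69 extent z 62.6 65.5
771 n [0.658 0.753 0.028] c [12.6 14.7 51.9] az 0.853 extent z 38.1 63.4
614 n [-0.786  0.619  0.001] c [ 8.7 -1.1 53.1] az 2.475 extent z 38.7 62.7
time_s: 20.47
eef_pos: [593.9, 50.4, 115.2]
ee_rot: [[0.637, 0.771, 0.004], [0.771, -0.637, -0.0], [0.002, 0.003, -1.0]]
ft_force: [-0.1, -5.6, 10.1]
grip_width: 0.315
969 n [ 0.139 -0.081  0.987] c [ 3.4  1.8 64. ] az -0.527 extent z 61.5 65.7
720 n [0.633 0.774 0.018] c [11.7 15.5 51.5] az 0.885 extent z 38.3 64.7
619 n [-0.842  0.54   0.006] c [ 8.4 -1.2 52.3] az 2.571 extent z 39.4 64.7
```

```bash
python3 -m crank '[[0,0,0,-0.5],[0,0,0,-0.5],[0,0,0,0],[0,0,0,0]]' ; python3 shot.py 21; python3 phi.py 21
python3 -m crank '[[0,0,0,-0.5],[0,0,0,-0.5],[0,0,0,0],[0,0,0,0]]' ; python3 shot.py 22; python3 phi.py 22
```

```text
time_s: 20.9
eef_pos: [594.1, 50.4, 115.3]
ee_rot: [[0.573, 0.819, 0.005], [0.819, -0.573, -0.0], [0.002, 0.004, -1.0]]
ft_force: [-1.2, -5.3, 8.6]
grip_width: 0.325
1024 n [ 0.103 -0.048  0.994] c [ 2.9  1.9 64.1] az -0.434 extent z 62.0 65.4
846 n [-0.899  0.438  0.009] c [ 9.2  0.8 52.4] az 2.688 extent z 39.3 65.0
644 n [0.481 0.876 0.025] c [ 9.7 17.2 51.7] az 1.069 extent z 38.4 63.2
time_s: 21.33
eef_pos: [594.2, 50.4, 115.3]
ee_rot: [[0.506, 0.863, 0.005], [0.863, -0.506, -0.0], [0.002, 0.004, -1.0]]
ft_force: [0.3, -5.4, 9.6]
grip_width: 0.327
1080 n [ 0.112 -0.047  0.993] c [ 3.   1.9 64.2] az -0.395 extent z 62.2 65.6
919 n [-0.937  0.349  0.022] c [ 9.2  1.4 52.2] az 2.785 extent z 38.0 62.4
605 n [0.401 0.916 0.035] c [ 8.3 18.  52.3] az 1.158 extent z 38.7 65.5
```

View pics/m22.png

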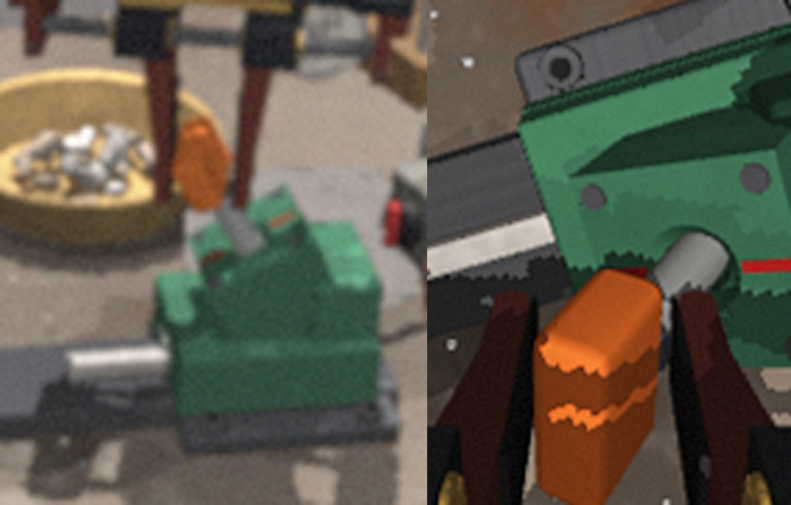

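```bash
python3 - <<'E'
from h import *
f=load("wrist2");c=f["color"][0:35,230:285,::-1]
cv2.imwrite("pics/w2e.png",cv2.convertScaleAbs(cv2.resize(c,None,fx=14,fy=14,interpolation=2),alpha=1.5))
fx=np.array([.9737,-.228,0]);fy=np.array([.228,.9737,0]);zz=np.array([0,0,1.])
xs=fx*.866+zz*.5;zs=-fx*.5+zz*.866;S=np.array([616.6,43.4,89.7])
P=cloud(f)
for v in range(0,22,2):
    print(v,[tuple(np.round([(P[v,u]-S)@xs,(P[v,u]-S)@fy,(P[v,u]-S)@zs],0).astype(int)) for u in range(240,274,4)])
E
```

```text
0 [(np.int64(7), np.int64(7), np.int64(-3)), (np.int64(-1), np.int64(6), np.int64(-33)), (np.int64(-2), np.int64(4), np.int64(-40)), (np.int64(-4), np.int64(2), np.int64(-46)), (np.int64(-4), np.int64(-1), np.int64(-47)), (np.int64(-4), np.int64(-3), np.int64(-46)), (np.int64(-4), np.int64(-6), np.int64(-46)), (np.int64(7), np.int64(-6), np.int64(-2)), (np.int64(8), np.int64(-8), np.int64(0))]
2 [(np.int64(6), np.int64(7), np.int64(-3)), (np.int64(-1), np.int64(6), np.int64(-29)), (np.int64(-2), np.int64(4), np.int64(-33)), (np.int64(-3), np.int64(2), np.int64(-39)), (np.int64(-5), np.int64(-1), np.int64(-45)), (np.int64(-5), np.int64(-3), np.int64(-45)), (np.int64(-5), np.int64(-6), np.int64(-46)), (np.int64(6), np.int64(-6), np.int64(-3)), (np.int64(7), np.int64(-8), np.int64(0))]
4 [(np.int64(5), np.int64(7), np.int64(-4)), (np.int64(-1), np.int64(6), np.int64(-26)), (np.int64(-2), np.int64(4), np.int64(-30)), (np.int64(-3), np.int64(2), np.int64(-35)), (np.int64(-5), np.int64(-1), np.int64(-41)), (np.int64(-5), np.int64(-3), np.int64(-44)), (np.int64(-5), np.int64(-6), np.int64(-
[... 2613 characters left out ...]
, np.int64(4), np.int64(-23)), (np.int64(-8), np.int64(2), np.int64(-25)), (np.int64(-8), np.int64(-1), np.int64(-25)), (np.int64(-7), np.int64(-3), np.int64(-24)), (np.int64(-6), np.int64(-5), np.int64(-19)), (np.int64(-3), np.int64(-7), np.int64(-11)), (np.int64(-1), np.int64(-9), np.int64(-3))]
20 [(np.int64(-3), np.int64(8), np.int64(-7)), (np.int64(-6), np.int64(6), np.int64(-15)), (np.int64(-7), np.int64(4), np.int64(-20)), (np.int64(-8), np.int64(2), np.int64(-23)), (np.int64(-8), np.int64(-1), np.int64(-23)), (np.int64(-7), np.int64(-3), np.int64(-20)), (np.int64(-6), np.int64(-5), np.int64(-16)), (np.int64(-3), np.int64(-7), np.int64(-7)), (np.int64(-2), np.int64(-9), np.int64(-4))]
```

View pics/w2e.png

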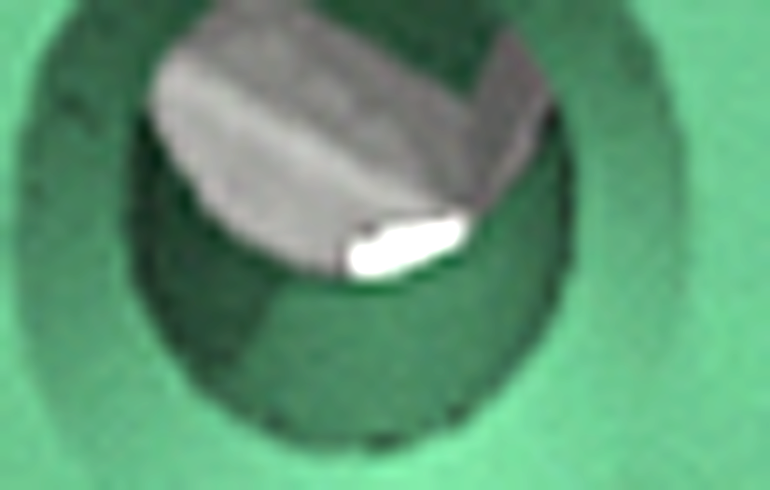

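```bash
python3 - <<'E'
from h import *
f=load("wrist2")
fx=np.array([.9737,-.228,0]);fy=np.array([.228,.9737,0]);zz=np.array([0,0,1.])
xs=fx*.866+zz*.5;zs=-fx*.5+zz*.866;S=np.array([616.6,43.4,89.7]);F=S-25*zs
pts=[]
for x,y in [(190,62),(250,95),(320,135),(400,182),(440,200),(475,212),(545,100),(500,180)]:
    p=onplane(f,230+(x+.5)/14-.5,(y+.5)/14-.5,F,zs);a=((p-F)@xs,(p-F)@fy);print(np.round(a,2));pts.append(a)
d=np.array(pts[0])-pts[4];print(np.arctan2(d[1],d[0]))
E
```

```text
[-0.51  6.5 ]
[-1.65  4.14]
[-3.06  1.34]
[-4.74 -1.9 ]
[-5.38 -3.53]
[-5.82 -4.96]
[-1.83 -7.65]
[-4.66 -5.94]
1.11831551539577
```

```bash
python3 -m crank '[[0,0,0,0.5],[0,0,0,0.5],[0,0,0,0],[0,0,0,0]]' ; python3 shot.py 23; python3 phi.py 23
```

```text
time_s: 21.77
eef_pos: [594.5, 51.5, 115.4]
ee_rot: [[0.573, 0.82, 0.006], [0.82, -0.573, 0.001], [0.004, 0.004, -1.0]]
ft_force: [0.4, -4.1, 8.7]
grip_width: 0.326
1041 n [ 0.138 -0.043  0.989] c [ 3.5  2.9 64.2] az -0.3 extent z 61.9 65.7
882 n [-0.909  0.416  0.013] c [ 9.4  2.2 52.2] az 2.712 extent z 38.7 64.5
621 n [0.464 0.886 0.007] c [ 9.7 18.6 51.9] az 1.088 extent z 38.2 63.8
```

```bash
python3 -m crank '[[0.05,-0.1,0,0],[0,0,0,0],[0,0,0,0]]' ; python3 shot.py 24; python3 phi.py 24
```

```text
time_s: 22.12
eef_pos: [593.9, 52.9, 115.4]
ee_rot: [[0.573, 0.819, 0.007], [0.819, -0.573, -0.0], [0.004, 0.006, -1.0]]
ft_force: [3.3, -6.0, 6.3]
grip_width: 0.329
1096 n [ 0.915 -0.402  0.037] c [ 8.  3. 54.] az -0.414 extent z 39.3 65.0
965 n [0.029 0.02  0.999] c [ 1.2  5.  64.5] az 0.585 extent z 63.0 65.7
609 n [-0.463 -0.886  0.01 ] c [ 8.6 20.  51.7] az -2.053 extent z 38.1 62.8
```

```bash
python3 -m crank '[[0,0,0.08,0],[0,0,0,0],[0,0.06,0,0],[0,0.04,0,0],[0,0,0,0],[0,0,0,0]]' ; python3 shot.py 25; python3 phi.py 25
```

```text
time_s: 22.72
eef_pos: [594.4, 52.3, 112.3]
ee_rot: [[0.572, 0.82, 0.004], [0.82, -0.572, 0.0], [0.002, 0.003, -1.0]]
ft_force: [3.4, -4.2, 4.3]
grip_width: 0.335
1066 n [ 0.902 -0.426  0.062] c [ 6.8  2.5 51.3] az -0.441 extent z 36.2 62.0
920 n [0.024 0.02  1.   ] c [-0.1  4.6 61.7] az 0.711 extent z 59.9 63.0
624 n [-0.467 -0.884  0.003] c [ 7.8 19.3 48.8] az -2.057 extent z 35.3 62.1
```

```bash
python3 -m crank '[[0.015,0.037,0.07,0],[0.015,0.037,0.07,0],[0.015,0.037,0.07,0],[0.015,0.037,0.07,0],[0,0,0,0],[0,0,0,0]]' ; python3 shot.py 26; python3 phi.py 26
```

```text
time_s: 23.32
eef_pos: [598.5, 51.1, 105.3]
ee_rot: [[0.572, 0.82, 0.004], [0.82, -0.572, 0.0], [0.002, 0.003, -1.0]]
ft_force: [5.0, -3.5, 3.5]
grip_width: 0.338
1074 n [ 0.901 -0.429  0.063] c [ 6.9  2.  43.2] az -0.444 extent z 28.5 54.7
931 n [0.011 0.023 1.   ] c [ 0.1  4.4 53.5] az 1.125 extent z 52.0 54.8
630 n [0.488 0.873 0.006] c [ 8.  18.9 40.9] az 1.061 extent z 27.8 54.2
```

Top is down to 53.5 mm (fully down is about 51). One more press.

```bash
python3 -m crank '[[0.015,0.037,0.07,0],[0.015,0.037,0.07,0],[0,0,0,0],[0,0,0,0]]' ; python3 shot.py 27; python3 phi.py 27
```

```text
time_s: 23.75
eef_pos: [600.0, 51.1, 102.5]
ee_rot: [[0.572, 0.821, 0.003], [0.821, -0.572, 0.0], [0.002, 0.002, -1.0]]
ft_force: [0.9, -4.4, 11.4]
grip_width: 0.339
1073 n [ 0.901 -0.427  0.072] c [ 6.7  2.3 40.4] az -0.443 extent z 25.5 51.3
903 n [0.015 0.021 1.   ] c [-0.2  4.5 50.7] az 0.972 extent z 49.3 51.8
635 n [-0.488 -0.873  0.011] c [ 8.  19.2 37.7] az -2.08 extent z 24.5 49.4
```

View pics/m27.png

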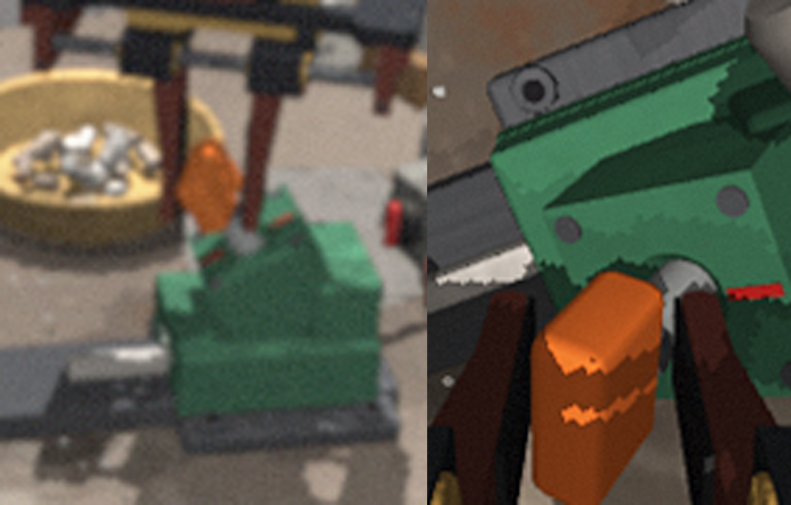

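```bash
python3 -m crank '[[-0.08,0.05,-0.08,0],[0,0,0,0.6],[0,0,0,0.6],[0,0,0,0.6],[0,0,0,0.6],[0,0,0,0.6],[0,0,0,0],[0,0,0,0]]' 0 18; python3 shot.py 28; python3 phi.py 28
```

```text
time_s: 24.52
eef_pos: [600.8, 49.6, 104.6]
ee_rot: [[0.75, 0.662, 0.005], [0.662, -0.75, 0.001], [0.005, 0.003, -1.0]]
ft_force: [3.9, -2.1, 9.1]
grip_width: 0.3
972 n [ 0.114 -0.046  0.992] c [ 4.2  3.1 50.4] az -0.384 extent z 48.3 52.1
843 n [ 0.815 -0.579  0.01 ] c [ 9.9  0.9 38.5] az -0.618 extent z 24.5 50.5
667 n [-0.621 -0.784  0.004] c [13.  16.7 37.8] az -2.241 extent z 24.0 49.6
```

View pics/m28.png

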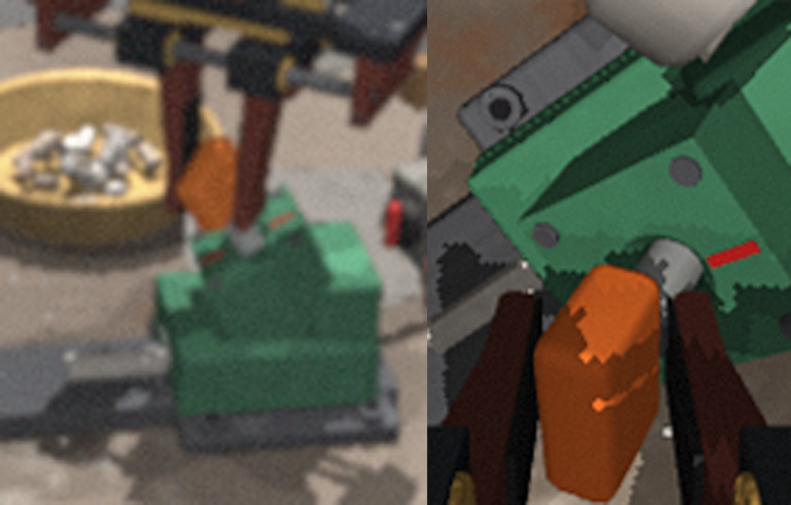

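```bash
python3 -m crank '[[0,0,0,0.6],[0,0,0,0.6],[0,0,0,0.6],[0,0,0,0.6],[0,0,0,0.6],[0,0,0,0.6],[0,0,0,0.6],[0,0,0,0]]' 0 25; python3 shot.py 29; python3 phi.py 29
```

```text
time_s: 25.28
eef_pos: [601.1, 49.2, 104.6]
ee_rot: [[0.927, 0.375, 0.006], [0.375, -0.927, 0.001], [0.006, 0.002, -1.0]]
ft_force: [4.5, -3.8, 8.7]
grip_width: 0.262
888 n [ 0.056 -0.026  0.998] c [ 5.1  2.4 50.5] az -0.433 extent z 48.8 51.9
857 n [-0.873 -0.488  0.005] c [18.  10.8 37.5] az -2.632 extent z 24.0 49.1
456 n [ 0.551 -0.834  0.017] c [10.  -2.4 39.9] az -0.987 extent z 23.7 49.6
```

```bash
python3 -m crank '[[0,0,0,0.6],[0,0,0,0.6],[0,0,0,0.6],[0,0,0,0.6],[0,0,0,0.6],[0,0,0,0.6],[0,0,0,0]]' 0 30; python3 shot.py 30; python3 phi.py 30
```

```text
time_s: 25.97
eef_pos: [600.0, 47.4, 103.9]
ee_rot: [[0.995, 0.095, 0.003], [0.095, -0.995, -0.001], [0.003, 0.002, -1.0]]
ft_force: [4.0, -6.0, 5.6]
grip_width: 0.218
948 n [0.971 0.236 0.032] c [19.5  4.1 38.7] az 0.238 extent z 24.3 50.7
780 n [ 0.026 -0.046  0.999] c [ 4.1 -0.5 50.6] az -1.052 extent z 49.0 51.6
165 n [-0.963 -0.252  0.099] c [19.5  4.8 36.7] az -2.886 extent z 23.4 48.9
```

View pics/m30.png

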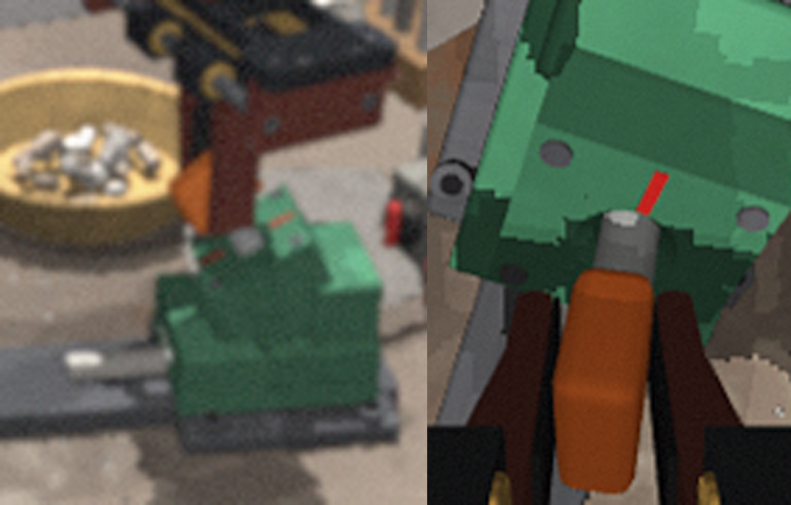

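```bash
python3 -m crank '[[0,0,0,0.6],[0,0,0,0.6],[0,0,0,0.6],[0,0,0,0.6],[0,0,0,0.6],[0,0,0,0.6],[0,0,0,0.6],[0,0,0,0.3],[0,0,0,0],[0,0,0,0]]' 0 35; python3 shot.py 31; python3 phi.py 31
```

```text
time_s: 26.9
eef_pos: [599.3, 49.1, 103.3]
ee_rot: [[0.967, -0.257, 0.002], [-0.257, -0.967, 0.0], [0.002, -0.001, -1.0]]
ft_force: [4.7, -1.8, 1.5]
grip_width: 0.179
1016 n [ 0.998 -0.06   0.014] c [19.6  0.7 38.1] az -0.06 extent z 24.0 50.5
779 n [0.018 0.008 1.   ] c [ 3.8  1.3 50.5] az 0.408 extent z 49.0 51.4
157 n [-0.98  -0.201  0.   ] c [20.1  0.6 38.7] az -2.939 extent z 24.9 49.0
```

```bash
python3 -m crank '[[0,0,0,0.6],[0,0,0,0.6],[0,0,0,0],[0,0,0,0]]'; python3 -c "
from bench import arm;print(arm.observe()['ft_torque'])"; python3 shot.py 32; python3 phi.py 32
```

```text
time_s: 27.33
eef_pos: [599.9, 51.5, 103.3]
ee_rot: [[0.938, -0.346, 0.003], [-0.346, -0.938, 0.003], [0.002, -0.004, -1.0]]
ft_force: [6.6, 1.5, 0.5]
grip_width: 0.182
[ 0.7506853  -1.65254526  0.46700779]
1038 n [ 0.995 -0.093  0.023] c [19.8  1.8 38.2] az -0.093 extent z 23.9 50.7
783 n [0.015 0.036 0.999] c [ 4.1  3.8 50.5] az 1.162 extent z 49.1 51.5
119 n [ 0.995 -0.091  0.041] c [18.1  0.6 39.1] az -0.091 extent z 23.7 51.6
```

```bash
python3 -m crank '[[0,0,0,-0.5],[0,0,0,-0.5],[0,0,0,-0.2],[0,0,0,0],[0,0,0,0]]' 0 10; python3 -m crank '[[0,0,0,0],[0,0,0,0],[0,0,0,0],[0,0,0,0]]' 0.45; python3 shot.py 33; python3 phi.py 33
```

```text
time_s: 27.85
eef_pos: [597.3, 49.6, 102.5]
ee_rot: [[0.966, -0.258, -0.002], [-0.258, -0.966, 0.001], [-0.002, -0.001, -1.0]]
ft_force: [0.3, 1.7, 1.7]
grip_width: 0.184
time_s: 28.18
eef_pos: [597.9, 48.4, 102.8]
ee_rot: [[0.966, -0.259, -0.001], [-0.259, -0.966, -0.0], [-0.001, 0.0, -1.0]]
ft_force: [0.0, -0.4, 0.0]
grip_width: 0.432
1047 n [ 0.997 -0.033  0.074] c [16.4  0.4 39.1] az -0.033 extent z 25.2 51.8
652 n [-0.045  0.002  0.999] c [ 0.5  0.8 50.9] az 3.097 extent z 49.1 52.2
125 n [0.969 0.237 0.062] c [16.9  1.  39.4] az 0.24 extent z 25.8 50.2
```

View pics/m33.png

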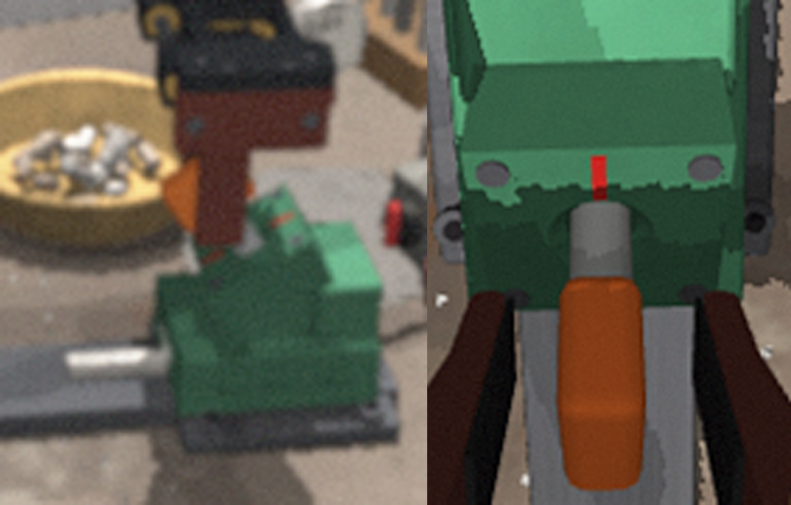

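Released: φ ≈ −0.03 and the key is down (top at 50.9). Now I lift straight up and check everything.

```bash
python3 -m crank '[[0,0,-0.4,0],[0,0,-0.7,0],[0,0,-0.8,0],[0,0,-0.8,0],[0,0,-0.8,0],[0,0,-0.8,0],[0,0,-0.6,0],[-0.8,0,0,0],[-0.8,0,0,0],[0,0,0,0],[0,0,0,0]]'; python3 - <<'E'
from bench import arm
from h import *
fx=np.array([.9737,-.228,0]);fy=np.array([.228,.9737,0]);zz=np.array([0,0,1.])
xs=fx*.866+zz*.5;zs=-fx*.5+zz*.866;S=np.array([616.6,43.4,89.7])
for n in("side","wrist","scene"):
    f=arm.grab_frame(n);np.savez(f"pics/{n}40.npz",**f);cv2.imwrite(f"pics/{n}40.png",f["color"][:,:,::-1])
f=load("side40");cv2.imwrite("pics/s40.png",cv2.resize(f["color"][120:220,200:350,::-1],None,fx=5,fy=5,interpolation=2))
P=cloud(f)[140:170,206:222].reshape(-1,3);P=P[(P[:,2]>15)&(P[:,2]<70)];print("bush",np.percentile(P,[3,50,97],axis=0).round(0).tolist())
f=load("wrist40");h=cv2.cvtColor(f["color"],cv2.COLOR_RGB2HSV);P=cloud(f)
m=(h[...,0]>=4)&(h[...,0]<16)&(h[...,1]>190)&(h[...,2]>110);q=P[m];L=np.stack([(q-S)@xs,(q-S)@fy,(q-S)@zs],1)
k=(np.abs(L[:,2]-51)<2)&(abs(L[:,0])<40)&(abs(L[:,1])<40);print(k.sum(),L[k,2].mean(),cv2.minAreaRect(L[k,:2].astype(np.float32)))
E
```

```text
time_s: 29.2
eef_pos: [559.4, 59.1, 226.4]
ee_rot: [[0.966, -0.258, 0.001], [-0.258, -0.966, 0.001], [0.001, -0.001, -1.0]]
ft_force: [0.3, 0.8, -0.8]
grip_width: 0.451
bush [[460.0, 161.0, 17.0], [475.0, 165.0, 45.0], [491.0, 198.0, 62.0]]
451 50.647123946638345 ((-1.9980144500732422, 1.2338171005249023), (14.052438735961914, 36.54950714111328), 89.5100326538086)
```

View pics/wrist40.png

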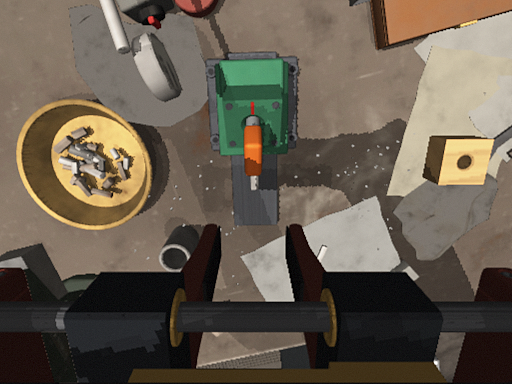

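View pics/s40.png

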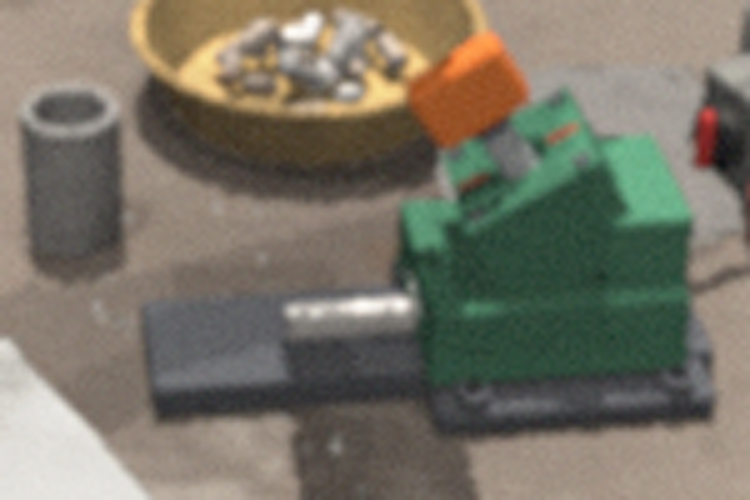

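```bash
python3 - <<'E'
from h import *
f=load("wrist40");fx=np.array([.9737,-.228,0]);O=np.array([625.5,42,0])
g=cv2.cvtColor(f["color"],cv2.COLOR_RGB2GRAY)
print(g[176:198,254]);
for v in (188,189,190): print(v,(ray(f,254,v,25)-O)@fx)
print("tongue",g[218:230,254],(ray(f,254,224,15)-O)@fx)
from bench import arm
arm.job_done()
E
```

```text
[192 210 193 191 186 183 182 183 185 184 182 182 193 162  93  63  70  69
  70  70  73  70]
188 -94.18692660848613
189 -95.54314263378241
190 -96.90225179924828
tongue [73 71 74 75 72 73 66 77 88 87 87 82] -149.31071208026668
the job is handed in; nothing more can be done
```

The job is handed in, at about 29 s of the 58 s allowed. As far as my checks show, the bar is home and the key is down, locked and released. The hand-in gives no verdict.

**What I did**
- I pushed the bar with the shut fingers until it stopped moving and the push rose to about 25 N.
- I took the key from its stand and tipped it about 28° in the grip, using the rim of the stand's hole. The arm cannot tilt its tool, so this was the way to match the sloping bore.
- I put the key down the bore and turned it anti-clockwise until the blade dropped in at about 1.1 rad. I then turned it clockwise to the hard stop, let go and lifted clear.

**Last checks**
- **Bar:** the free end is at x ≈ −95.5 to −96.5 mm in the fixture frame; the limit is −97.5 mm. One earlier side view read −99.2 mm, outside the limit. The side view is coarse, about 1.5 mm per pixel, so I relied on the two wrist views and the hard stop I felt.
- **Key:** the handle's top is 50.6 mm above the bore's mouth, and about 51 mm means fully down. The handle is within about 0.03 rad of the red marks.
- **Bush:** it is within about 1 mm of where it stood.
- **Robot:** it is clear of everything, with the measured force back to about zero.

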